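# Swap the spent pill cassettes and start the new week

## Task

Get the medicine ready for the new week: move every spent (open, hollow) cassette from the dock to the dark return tray, laid flat, and seat a full (lidded) cassette from the basket flat and square in every dock pocket that does not already hold a full one; leave a full one that is already in the dock alone and any spare in the basket. When all four pockets hold full cassettes, press the round organizer's button fully down to start the week, and disturb nothing else on the table.

Things in the scene. Friction and masses are not known exactly. Their poses are not given: they have to be found in the camera images.
- dock: dark grey plastic dock fixed to the table, 112 (x) x 276 (y) x 22 mm high, four rectangular pockets side by side along its y at 66 mm pitch; origin under its centre
- pocket1 (a point): centre of the floor of dock pocket 1 (1 to 4 towards the dock's +y), 10 mm above the dock's underside; axes as the dock's. The pocket is 84 (x) x 60 (y) mm and 12 mm deep, so a seated cassette has 2 mm of play all round and stands 14 mm (30 mm with the rib) proud of the dock
- pocket2 (a point): centre of the floor of dock pocket 2 (1 to 4 towards the dock's +y), 10 mm above the dock's underside; axes as the dock's. The pocket is 84 (x) x 60 (y) mm and 12 mm deep, so a seated cassette has 2 mm of play all round and stands 14 mm (30 mm with the rib) proud of the dock
- pocket3 (a point): centre of the floor of dock pocket 3 (1 to 4 towards the dock's +y), 10 mm above the dock's underside; axes as the dock's. The pocket is 84 (x) x 60 (y) mm and 12 mm deep, so a seated cassette has 2 mm of play all round and stands 14 mm (30 mm with the rib) proud of the dock
- pocket4 (a point): centre of the floor of dock pocket 4 (1 to 4 towards the dock's +y), 10 mm above the dock's underside; axes as the dock's. The pocket is 84 (x) x 60 (y) mm and 12 mm deep, so a seated cassette has 2 mm of play all round and stands 14 mm (30 mm with the rib) proud of the dock
- spent1: Spent pale grey plastic pill cassette, 80 (x) x 56 (y) x 26 mm high, with a grip rib 60 mm long (along x), 14 mm thick, 16 mm tall along the middle of its top (rib top at 42 mm); origin at the centre of the underside, z up. It has no lids: the two wells beside the rib are open and hollow (3 mm walls). 45 g. Stands in a dock pocket at the start; may be absent
- spent2: Spent pale grey plastic pill cassette, 80 (x) x 56 (y) x 26 mm high, with a grip rib 60 mm long (along x), 14 mm thick, 16 mm tall along the middle of its top (rib top at 42 mm); origin at the centre of the underside, z up. It has no lids: the two wells beside the rib are open and hollow (3 mm walls). 45 g. Stands in a dock pocket at the start; may be absent
- spent3: Spent pale grey plastic pill cassette, 80 (x) x 56 (y) x 26 mm high, with a grip rib 60 mm long (along x), 14 mm thick, 16 mm tall along the middle of its top (rib top at 42 mm); origin at the centre of the underside, z up. It has no lids: the two wells beside the rib are open and hollow (3 mm walls). 45 g. Stands in a dock pocket at the start; may be absent
- kept: Full pale grey plastic pill cassette, 80 (x) x 56 (y) x 26 mm high, with a grip rib 60 mm long (along x), 14 mm thick, 16 mm tall along the middle of its top (rib top at 42 mm); origin at the centre of the underside, z up. Closed by flat lids with small round tabs beside the rib. 80 g. Already in a dock pocket at the start; may be absent
- fresh1: Full pale grey plastic pill cassette, 80 (x) x 56 (y) x 26 mm high, with a grip rib 60 mm long (along x), 14 mm thick, 16 mm tall along the middle of its top (rib top at 42 mm); origin at the centre of the underside, z up. Closed by flat lids with small round tabs beside the rib. 80 g. Lies in the basket at the start
- fresh2: Full pale grey plastic pill cassette, 80 (x) x 56 (y) x 26 mm high, with a grip rib 60 mm long (along x), 14 mm thick, 16 mm tall along the middle of its top (rib top at 42 mm); origin at the centre of the underside, z up. Closed by flat lids with small round tabs beside the rib. 80 g. Lies in the basket at the start
- fresh3: Full pale grey plastic pill cassette, 80 (x) x 56 (y) x 26 mm high, with a grip rib 60 mm long (along x), 14 mm thick, 16 mm tall along the middle of its top (rib top at 42 mm); origin at the centre of the underside, z up. Closed by flat lids with small round tabs beside the rib. 80 g. Lies in the basket at the start
- fresh4: Full pale grey plastic pill cassette, 80 (x) x 56 (y) x 26 mm high, with a grip rib 60 mm long (along x), 14 mm thick, 16 mm tall along the middle of its top (rib top at 42 mm); origin at the centre of the underside, z up. Closed by flat lids with small round tabs beside the rib. 80 g. Lies in the basket at the start
- basket_in (a point): centre of the inner floor, 5 mm above the table, of the light wooden flat basket, which is fixed on the table and measures 214 (x) x 176 (y) x 30 mm outside, walls 5 mm
- tray_in (a point): centre of the inner floor of the dark wooden return tray, which is fixed on the table and measures 142 (x) x 216 (y) x 25 mm outside, walls and floor 6 mm thick, inner floor 130 (x) x 204 (y) mm
- organizer: round grey plastic pill organizer, 110 mm across and 30 mm high, fixed on the table, with a push button in the middle of its top; origin under its centre
- start_button (a joint): push button of the organizer, 36 mm across: 0 = up, 0.006 = fully down (m); springs back, 5 N
- start_button_top (a point): centre of the top face of the push button
- vase: green glass vase, 190 mm tall, 90 mm across; a bystander
- pen_cup: clear acrylic pen cup, 74 mm across, 100 mm tall, with pens up to 150 mm; a bystander
- mirror: wooden hand mirror lying flat, 190 mm long (y), 90 mm wide, 10 mm thick; a bystander
- nail_clipper: steel nail clipper, 80 mm long (x), 14 mm wide, 16 mm high; a bystander
- remote: black remote control, 160 mm long (y), 50 mm wide, 18 mm high; a bystander
- tea_cup: blue ceramic tea cup, 74 mm across, 65 mm tall; a bystander
Mind the look-alikes: they are no part of the job. What is meant by the organizer is not turquoise or yellow, and is the smaller of those in its own colour.

How it is judged:
By the outcome, as a careful person would: the job done as asked, in the order asked, and still so for the second after the job is handed in, with the robot touching nothing.
Of spent1, spent2, spent3, kept only 3 to 4 are there at a start; the rules pass over those that are not, and their reading is None.
At some moment in a run one of fresh1, fresh2, fresh3, fresh4 may be knocked a few centimetres aside while the robot is not near it.
Once in a run the grip may slacken for a moment while it holds something.
It also fails if it takes over 210 s, if anything falls off the work surface, if the arm or the gripper's body presses on something with over 40 N, if the wrist force passes 120 N, or if a joint passes its speed limit or range.

## Robot

A 6-joint arm with a two-finger parallel gripper is mounted at the origin on the work surface. World frame = base frame: x ahead of the robot, y to its left, z up, the work surface at z = 0. Lengths are in mm, angles in rad, forces in N, time in s.
With the tool pointing down it reaches from about 400 to 925 mm from the base axis. Payload 12.5 kg.
Tool frame: the origin (TCP) lies midway between the tips of the shut fingers; the grasp point (between the pads) lies 19 mm behind it; x points along the fingers, z is the direction in which the jaws open and shut, and the axes are right-handed (so a half turn about x gives the same grasp; the last joint's range is limited). The gripper opens to 95 mm and grips with 3 to 60 N. Pads are 20 mm wide; open, the fingers measure 119 mm over their backs; the gripper's body (75 mm by 180 mm) begins 59 mm behind the grasp point.
Start: joints at [1.106, 0.491, 1.559, -0, 1.092, -0.106], TCP at [219.454, 585.224, 214.661] pointing down, gripper open.
Joint ranges: [-3.1, 3.1], [-0.84, 2.19], [0.05, 2.79], [-1.13, 4.28], [0.06, 2.93], [-2.69, 2.69]. Speed limits (rad/s): [2.22, 2.22, 2.79, 3.14, 3.14, 3.14].

## Interface

Orientations are given as a unit quaternion [x, y, z, w].
In Python, from rig import state, read_camera, get_calibration, finish_job gives the robot as it stands.
- The arm moves only by the tool apply_moves, never from a script. Its argument "targets" is a list of rows, each an object with "travel": the shift along the tool's x, y, z in units of 10 cm (1.0 is 10 cm), a list of three; "rotation": the turn, a rotation vector about the tool's x, y, z in units of 180 degrees (1.0 is 180 degrees), a list of three; "fingers": the gripper command: -1 is shut, 1 is fully open, values between are in proportion. In form: [{"travel": [x, y, z], "rotation": [rx, ry, rz], "fingers": fingers}, ...]. A call has exactly 8 rows; each row is the pose to reach, as a shift and turn from the pose commanded when the call began, along the tool's axes at that moment, turning the shorter way round; what a row does not reach only later rows make up. A row lasts 1/12 s, in which the tool goes at most 41.7 mm and 7.16 degrees, less where a joint would pass 70% of its speed; a pose out of reach is approached as far as the arm can. A call with a number of a shift or a turn outside -1 to 1 is refused whole. A call with a gripper value outside its range is refused whole. The fingers move at their own pace and stop on an object; the grip force is fixed at half the most. Time passes only in rows, so rows that repeat a pose let the fingers close, or fill a call up. It gives the time, the measured TCP pose, the force and the opening at its end, in the units of the state.
- state(): the state, without advancing time (a new reading comes with each control period).
- read_camera(name): name is "scene" or "side" or "wrist"; returns the picture (480x640x3 uint8, red, green, blue); there is no depth.
- get_calibration(name): a dict with "vfov" (degrees; the focal length in pixels is half the picture's height over the tangent of half this angle, whatever the lens; pixels are square), "cx", "cy" (the principal point, pixels), "rvec" (rotation vector, rad) and "tvec" (3), from world to camera coordinates, as OpenCV has them. Camera axes: x right, y down, z forward; pixel columns grow to the right and rows downward; lengths in mm; the calibration is good to about 2 mm. A picture is of the moment at which its call begins: read the wrist's pose just before it. get_calibration takes no time and is no camera call; for the wrist camera it gives the pose at the moment of the call.
- finish_job(): hands the job in, once; it reports no verdict.
The state is a dict: "clock": time; "q": joint angles; "joint_velocities": joint speeds; "joint_efforts": joint torques, N m; "position": TCP position; "eef_rot": TCP orientation; "wrist_force": force on the tool from outside, world axes, zero at the start; "ft_torque": the same for the moment, N m; "finger_gap": finger opening in mm.
Only numpy, scipy, OpenCV 4.12 (cv2) and the standard library are available. Lean on these libraries where they do the work, as an engineer would, in place of code of your own. Each camera call takes 0.05 s, during which the arm holds its last target.

## Working session

There is one attempt and no reset: what is moved stays moved. The work goes in short steps, Python scripts to look and compute and a tool call to move; the robot and the scene stay as the last step left them, time stands still between calls to the robot, and variables do not carry over. Pictures are saved under pics/ and viewed, and the job is handed in when it is done.

Besides the shell and the picture viewer there is one more tool, called after "Request:" as a command line: name --argument value ..., lists and objects as JSON in quotes. apply_moves: Moves the arm, as the interface text tells. Its arguments: {"type":"object","properties":{"targets":{"type":"array"}},"required":["targets"]}

```bash
mkdir -p pics; ls
python3 - <<'E'
from rig import *
import cv2
print(state())
for n in ["scene","side","wrist"]:
    print(n,get_calibration(n))
    cv2.imwrite(f"pics/{n}0.png",read_camera(n)[:,:,::-1])
E
```

```text
pics
{'clock': 0.0, 'q': array([ 1.10642821e+00,  4.91558705e-01,  1.55946879e+00, -9.67983710e-07,
        1.09169154e+00, -1.05600198e-01]), 'joint_velocities': array([ 8.42786271e-04, -1.86538489e-04, -1.62362557e-05, -1.15637823e-03,
       -8.73984914e-04, -1.24099507e-03]), 'joint_efforts': array([ 7.47690046e-04, -6.12641215e+01, -2.58191121e+01,  6.93251984e-02,
        4.81964636e-02, -9.72591351e-05]), 'position': array([219.3163743 , 584.98814333, 214.05561941]), 'eef_rot': array([-0.40295657,  0.5815377 ,  0.4025739 ,  0.58083918]), 'wrist_force': array([-0.35201323,  0.02929573,  0.33919513]), 'ft_torque': array([-0.02934321, -0.00891616, -0.01872296]), 'finger_gap': 95.48473950930439}
scene {'vfov': 46.9362268194669, 'cx': 323.7915884276672, 'cy': 234.768929706123, 'rvec': array([ 0.7723048 ,  2.69770791, -0.90293792]), 'tvec': array([ 512.02788782, -136.11863744, 1487.90674411])}
side {'vfov': 48.62403251475581, 'cx': 315.6158387217342, 'cy': 235.92884165710606, 'rvec': array([ 2.31027125, -0.09986283,  0.01323073]), 'tvec': array([-554.9953478 ,   52.02825407, 1220.45382891])}
wrist {'vfov': 71.65965478938534, 'cx': 325.42708505678024, 'cy': 238.31102636432996, 'rvec': array([-2.37755897, -1.64662423, -0.24019637]), 'tvec': array([-625.02772652,  -32.69679315,  391.14486184])}
```

View pics/scene0.png

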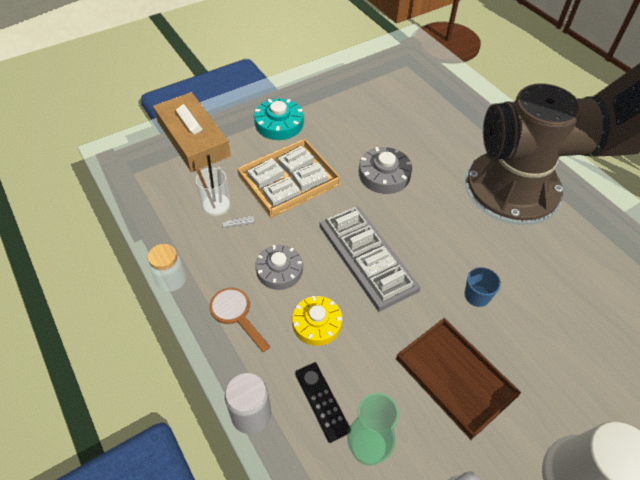

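View pics/side0.png

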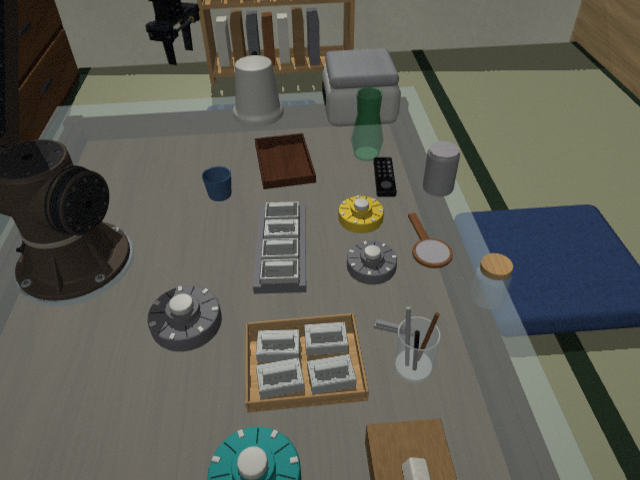

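View pics/wrist0.png

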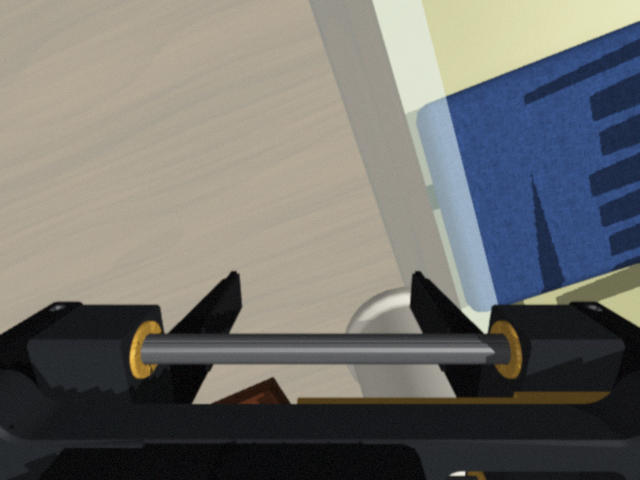

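```bash
cat > h.py <<'E'
import numpy as np, cv2
from rig import *
from scipy.spatial.transform import Rotation as R
def cam(n):
    c=get_calibration(n); f=240/np.tan(np.radians(c["vfov"]/2))
    K=np.array([[f,0,c["cx"]],[0,f,c["cy"]],[0,0,1]])
    return K,R.from_rotvec(c["rvec"]).as_matrix(),np.array(c["tvec"])
def ray(C,uv,z):
    K,Rm,t=C; uv=np.atleast_2d(uv).astype(float)
    d=np.c_[uv,np.ones(len(uv))]@np.linalg.inv(K).T@Rm
    o=-Rm.T@t
    return o+d*((z-o[2])/d[:,2])[:,None]
def proj(C,P):
    K,Rm,t=C; p=np.atleast_2d(P)@Rm.T+t; p=p@K.T; return p[:,:2]/p[:,2:]
def rect(im,C,x0,x1,y0,y1,z,s=2.0):
    """orthorectified picture of plane z: x up, y left; s px/mm"""
    w=int((y1-y0)*s);h=int((x1-x0)*s)
    v,u=np.mgrid[0:h,0:w]
    P=np.c_[(x1-v/s).ravel(),(y1-u/s).ravel(),np.full(h*w,z)]
    m=proj(C,P).astype(np.float32).reshape(h,w,2)
    return cv2.remap(im,m[...,0],m[...,1],cv2.INTER_LINEAR)
E
python3 - <<'E'
from h import *
a=cv2.imread("pics/scene0.png");b=cv2.imread("pics/side0.png")
A=cam("scene");B=cam("side")
for C in(A,B): print(-C[1].T@C[2])
print("dock bottom? scene",ray(A,[(320,229),(352,207),(418,289),(384,306)],22).round())
print("dock side",ray(B,[(264,203),(305,203),(254,280),(306,280)],22).round())
print("tray",ray(A,[(397,356),(443,321),(518,392),(475,435)],25).round(), ray(B,[(255,138),(307,135),(315,181),(262,187)],25).round())
print("basket",ray(A,[(238,178),(304,142),(340,180),(275,212)],30).round(), ray(B,[(246,320),(355,315),(366,395),(248,405)],30).round())
for n,p in dict(small=(279,258),big=(387,160),yel=(318,313)).items(): print(n,ray(A,[p],40).round())
for n,p in dict(small=(372,252),big=(181,303),yel=(361,205)).items(): print(n,ray(B,[p],40).round())
z=np.hstack([cv2.resize(a[195:315,310:430],None,fx=3.3,fy=3.3,interpolation=2),cv2.resize(b[190:300,230:340],(396,396),interpolation=2)])
cv2.imwrite("pics/z1.png",z)
E
```

```text
[ 988.28729073  570.16188784 1092.14054644]
[ 506.22212684 -906.00889261  850.36543239]
dock bottom? scene [[ 536. -129.   22.]
 [ 429. -147.   22.]
 [ 437.  134.   22.]
 [ 529.  129.   22.]]
dock side [[ 439.  131.   22.]
 [ 540.  120.   22.]
 [ 416. -128.   22.]
 [ 526. -139.   22.]]
tray [[578. 241.  25.]
 [443. 228.  25.]
 [418. 432.  25.]
 [549. 451.  25.]] [[414. 429.  25.]
 [565. 429.  25.]
 [571. 204.  25.]
 [434. 193.  25.]]
basket [[ 632. -379.   30.]
 [ 415. -406.   30.]
 [ 408. -234.   30.]
 [ 606. -228.   30.]] [[ 402. -241.   30.]
 [ 616. -249.   30.]
 [ 612. -424.   30.]
 [ 409. -425.   30.]]
small [[669. -95.  40.]]
big [[ 266. -222.   40.]]
yel [[669.  75.  40.]]
small [[674. -87.  40.]]
big [[ 273. -194.   40.]]
yel [[673.  76.  40.]]
```

View pics/z1.png

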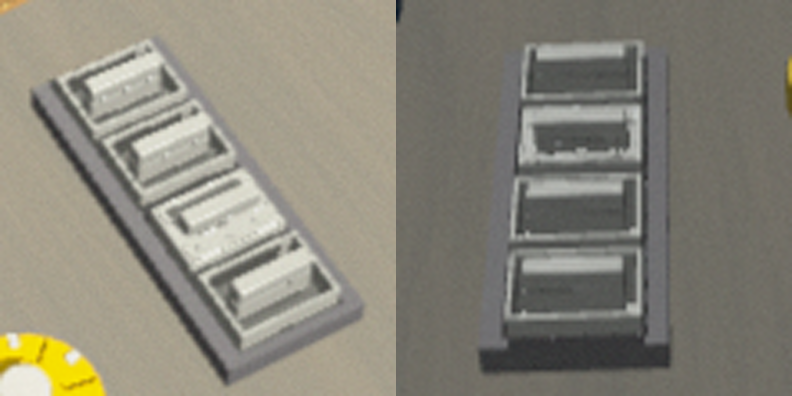

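```bash
cat >> h.py <<'E'
import json,os
def Rd(yaw):
    # tool x down, tool z (jaw) at world angle yaw (deg), y = z cross x
    a=np.radians(yaw); z=np.array([np.cos(a),np.sin(a),0]);x=np.array([0,0,-1.]);y=np.cross(z,x)
    return np.c_[x,y,z]
def yawof(Rm): return np.degrees(np.arctan2(Rm[1,2],Rm[0,2]))
def plan(cp,cy,tp,ty):
    Rc=Rd(cy); d=Rc.T@(np.array(tp)-np.array(cp))/100
    rv=R.from_matrix(Rc.T@Rd(ty)).as_rotvec()/np.pi
    return d.round(4),rv.round(4)
E
python3 - <<'E'
from h import *
s=state(); Rm=R.from_quat(s["eef_rot"]).as_matrix(); print(Rm.round(3),yawof(Rm))
C=cam("wrist"); o=-C[1].T@C[2]
print("cam in tool",(Rm.T@(o-s["position"])).round(1)); print("cam axes in tool",(C[1]@Rm).round(3))
A=cam("scene");B=cam("side")
print("vase",ray(A,[(372,447),],0).round(),ray(B,[(367,150)],0).round(),"pen",ray(A,[(216,206)],0).round(),ray(B,[(413,368)],0).round(),"cup",ray(A,[(481,296)],0).round(),"clip",ray(A,[(225,224),(255,219)],8).round())
a=cv2.imread("pics/scene0.png");b=cv2.imread("pics/side0.png")
E
```

```text
[[-0.    -0.936  0.351]
 [-0.001  0.351  0.936]
 [-1.     0.    -0.001]] 69.43948878114784
cam in tool [-169.3   80.5    0.5]
cam axes in tool [[-0.    -0.001  1.   ]
 [-0.287 -0.958 -0.001]
 [ 0.958 -0.287 -0.   ]]
vase [[723. 359.   0.]] [[733. 370.   0.]] pen [[ 715. -347.    0.]] [[ 710. -359.    0.]] cup [[314. 216.   0.]] clip [[ 723. -275.    8.]
 [ 652. -251.    8.]]
```

Request:
apply_moves --targets '[{"travel":[0,-0.06,-0.07],"rotation":[-0.012,0,0],"fingers":1},{"travel":[0,-0.16,-0.18],"rotation":[-0.03,0,0],"fingers":1},{"travel":[0,-0.26,-0.3],"rotation":[-0.045,0,0],"fingers":1},{"travel":[0,-0.36,-0.42],"rotation":[-0.06,0,0],"fingers":1},{"travel":[0,-0.46,-0.54],"rotation":[-0.08,0,0],"fingers":1},{"travel":[0,-0.56,-0.65],"rotation":[-0.095,0,0],"fingers":1},{"travel":[0,-0.64,-0.74],"rotation":[-0.11,0,0],"fingers":1},{"travel":[0,-0.68,-0.79],"rotation":[-0.1142,0,0],"fingers":1}]'

```text
clock: 0.82
position: [255.7, 486.3, 214.6]
eef_rot: [0.5, -0.5, -0.5, -0.499]
wrist_force: [-0.6, 0.6, -0.3]
finger_gap: 94.9
```

Request:
apply_moves --targets '[{"travel":[0,-0.04,-0.12],"rotation":[0,0,0],"fingers":1},{"travel":[0,-0.09,-0.25],"rotation":[0,0,0],"fingers":1},{"travel":[0,-0.13,-0.37],"rotation":[0,0,0],"fingers":1},{"travel":[0,-0.18,-0.5],"rotation":[0,0,0],"fingers":1},{"travel":[0,-0.22,-0.62],"rotation":[0,0,0],"fingers":1},{"travel":[0,-0.27,-0.75],"rotation":[0,0,0],"fingers":1},{"travel":[0,-0.31,-0.87],"rotation":[0,0,0],"fingers":1},{"travel":[0,-0.36,-1.0],"rotation":[0,0,0],"fingers":1}]'

```text
clock: 1.48
position: [291.8, 386.2, 214.7]
eef_rot: [-0.5, 0.5, 0.5, 0.5]
wrist_force: [0.6, -0.7, 0.8]
finger_gap: 95.3
```

Request:
apply_moves --targets '[{"travel":[0,-0.04,-0.12],"rotation":[0,0,0],"fingers":1},{"travel":[0,-0.09,-0.25],"rotation":[0,0,0],"fingers":1},{"travel":[0,-0.13,-0.37],"rotation":[0,0,0],"fingers":1},{"travel":[0,-0.18,-0.5],"rotation":[0,0,0],"fingers":1},{"travel":[0,-0.22,-0.62],"rotation":[0,0,0],"fingers":1},{"travel":[0,-0.27,-0.75],"rotation":[0,0,0],"fingers":1},{"travel":[0,-0.31,-0.87],"rotation":[0,0,0],"fingers":1},{"travel":[0,-0.36,-1.0],"rotation":[0,0,0],"fingers":1}]'

```text
clock: 2.15
position: [327.5, 286.2, 214.7]
eef_rot: [-0.5, 0.5, 0.5, 0.5]
wrist_force: [0.8, 0.2, -0.5]
finger_gap: 95.2
```

Request:
apply_moves --targets '[{"travel":[0,-0.04,-0.12],"rotation":[0,0,0],"fingers":1},{"travel":[0,-0.09,-0.25],"rotation":[0,0,0],"fingers":1},{"travel":[0,-0.13,-0.37],"rotation":[0,0,0],"fingers":1},{"travel":[0,-0.18,-0.5],"rotation":[0,0,0],"fingers":1},{"travel":[0,-0.22,-0.62],"rotation":[0,0,0],"fingers":1},{"travel":[0,-0.27,-0.75],"rotation":[0,0,0],"fingers":1},{"travel":[0,-0.31,-0.87],"rotation":[0,0,0],"fingers":1},{"travel":[0,-0.36,-1.0],"rotation":[0,0,0],"fingers":1}]'

```text
clock: 2.82
position: [363.4, 186.2, 214.7]
eef_rot: [-0.5, 0.5, 0.5, 0.5]
wrist_force: [0.1, 0.3, -0.2]
finger_gap: 95.3
```

Request:
apply_moves --targets '[{"travel":[0,-0.04,-0.12],"rotation":[0,0,0],"fingers":1},{"travel":[0,-0.09,-0.25],"rotation":[0,0,0],"fingers":1},{"travel":[0,-0.13,-0.37],"rotation":[0,0,0],"fingers":1},{"travel":[0,-0.18,-0.5],"rotation":[0,0,0],"fingers":1},{"travel":[0,-0.22,-0.62],"rotation":[0,0,0],"fingers":1},{"travel":[0,-0.27,-0.75],"rotation":[0,0,0],"fingers":1},{"travel":[0,-0.31,-0.87],"rotation":[0,0,0],"fingers":1},{"travel":[0,-0.36,-1.0],"rotation":[0,0,0],"fingers":1}]'

```text
clock: 3.48
position: [399.2, 86.3, 214.7]
eef_rot: [-0.5, 0.5, 0.5, 0.5]
wrist_force: [0.7, 0.2, -0.1]
finger_gap: 95.3
```

Request:
apply_moves --targets '[{"travel":[0,-0.03,-0.1],"rotation":[0,0,0],"fingers":0},{"travel":[0,-0.06,-0.2],"rotation":[0,0,0],"fingers":0},{"travel":[0,-0.1,-0.33],"rotation":[0,0,0],"fingers":0},{"travel":[0,-0.14,-0.46],"rotation":[0,0,0],"fingers":0},{"travel":[0,-0.18,-0.6],"rotation":[0,0,0],"fingers":0},{"travel":[0,-0.22,-0.75],"rotation":[0,0,0],"fingers":0},{"travel":[0,-0.25,-0.85],"rotation":[0,0,0],"fingers":0},{"travel":[0,-0.26,-0.87],"rotation":[0,0,0],"fingers":0}]'

```text
clock: 4.15
position: [425.6, -1.1, 214.6]
eef_rot: [-0.5, 0.5, 0.5, 0.5]
wrist_force: [-0.2, 0.5, 0.5]
finger_gap: 49.4
```

Run:
```python
from h import *
s=state(); C=cam("wrist"); im=read_camera("wrist")[:,:,::-1]
print(s["position"],s["clock"],s["finger_gap"],R.from_quat(s["eef_rot"]).as_matrix().round(4)[0:3,2])
cv2.imwrite("pics/w1.png",im); np.savez("w1.npz",K=C[0],R=C[1],t=C[2])
```

```text
[425.62702348  -1.05379944 214.60512864] 4.15 49.4094826469397 [ 1.5e-03  1.0e+00 -1.0e-04]
```

View pics/w1.png

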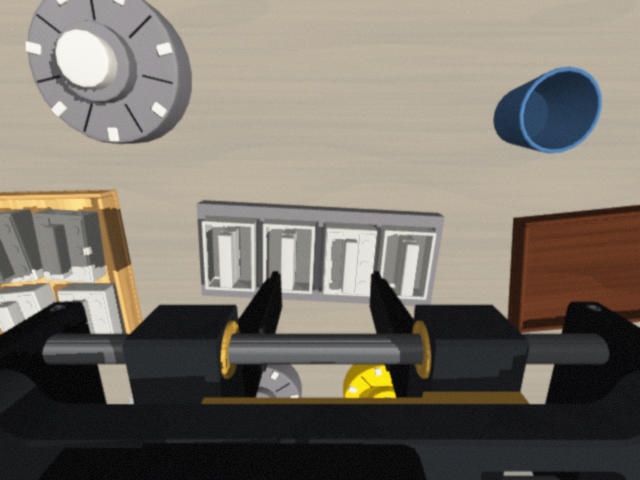

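```bash
cat >> h.py <<'E'
def snap(n):
    s=state(); C=cam("wrist"); im=read_camera("wrist")[:,:,::-1].copy()
    cv2.imwrite(f"pics/{n}.png",im); np.savez(n+".npz",K=C[0],R=C[1],t=C[2]); print(s["clock"],s["position"].round(1),"gap",round(s["finger_gap"],1),"yaw",yawof(R.from_quat(s["eef_rot"]).as_matrix()).round(2),"F",s["wrist_force"].round(1)); return im,C
def load(n):
    d=np.load(n+".npz"); return cv2.imread(f"pics/{n}.png"),(d["K"],d["R"],d["t"])
def grid(r,x1,y1,s,step=20):
    r=r.copy()
    h,w=r.shape[:2]
    for x in range(int(np.ceil((x1-h/s)/step)*step),int(x1)+1,step):
        v=int((x1-x)*s); cv2.line(r,(0,v),(6,v),(0,0,255),1); cv2.putText(r,str(x),(8,v+4),0,.35,(0,0,255),1)
    for y in range(int(np.ceil((y1-w/s)/step)*step),int(y1)+1,step):
        u=int((y1-y)*s); cv2.line(r,(u,0),(u,6),(0,0,255),1); cv2.putText(r,str(y),(u-10,16),0,.35,(0,0,255),1)
    return r
E
python3 - <<'E'
from h import *
im,C=load("w1")
r=rect(im,C,420,550,-155,155,22,2.5)
r2=rect(im,C,420,550,-155,155,52,2.5)
cv2.imwrite("pics/r1.png",np.vstack([grid(r,550,155,2.5),grid(r2,550,155,2.5)])[:600])
E
```

```text
(no output)
```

View pics/r1.png

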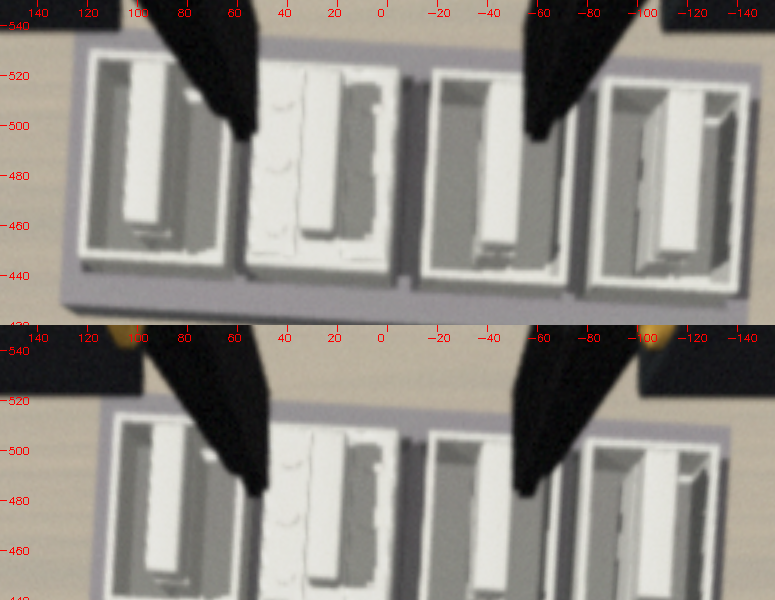

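Request:
apply_moves --targets '[{"travel":[0.0,-0.07,0.11],"rotation":[0.002,0,0],"fingers":-0.2},{"travel":[0.1,-0.15,0.25],"rotation":[0.004,0,0],"fingers":-0.2},{"travel":[0.25,-0.24,0.4],"rotation":[0.007,0,0],"fingers":-0.2},{"travel":[0.4,-0.33,0.55],"rotation":[0.01,0,0],"fingers":-0.2},{"travel":[0.6,-0.42,0.7],"rotation":[0.013,0,0],"fingers":-0.2},{"travel":[0.8,-0.5,0.82],"rotation":[0.0156,0,0],"fingers":-0.2},{"travel":[0.95,-0.55,0.89],"rotation":[0.0156,0,0],"fingers":-0.2},{"travel":[1.0,-0.555,0.9],"rotation":[0.0156,0,0],"fingers":-0.2}]'

```text
clock: 4.87
position: [480.4, 91.8, 112.7]
eef_rot: [-0.487, 0.512, 0.489, 0.511]
wrist_force: [-0.5, 1.2, 0.5]
finger_gap: 37.8
```

Run:
```python
from h import *
im,C=snap("w2")
```

```text
4.8667 [480.4  91.8 112.7] gap 37.8 yaw 87.28 F [-0.5  1.2  0.5]
```

View pics/w2.png

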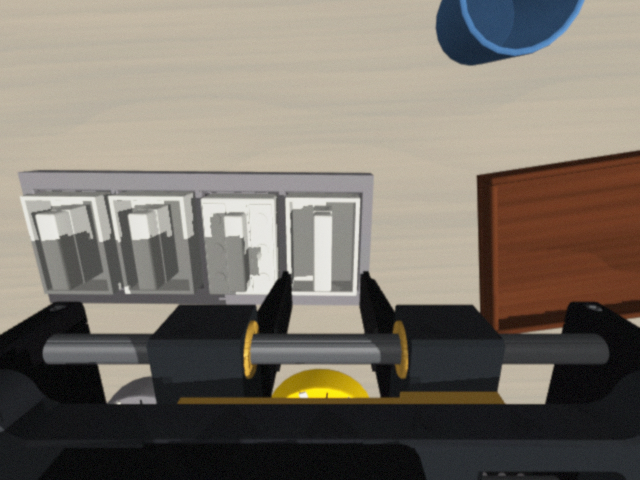

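Run:
```python
from h import *
im,C=load("w2")
r=rect(im,C,440,525,60,120,52,6)
r2=rect(im,C,440,525,60,120,36,6)
cv2.imwrite("pics/r2.png",np.hstack([grid(r,525,120,6,10),grid(r2,525,120,6,10)]))
print(proj(C,[[480,91.8,112]]))
```

```text
[[324.98734146 287.96720831]]
```

View pics/r2.png

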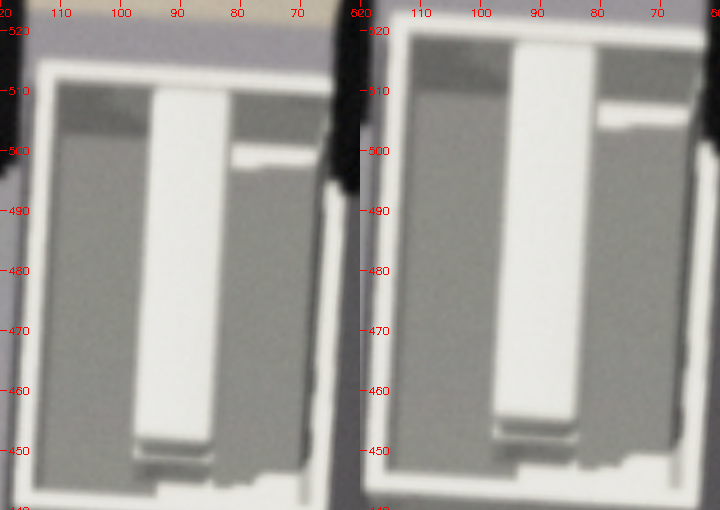

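Request:
apply_moves --targets '[{"travel":[0.0,0,0.01],"rotation":[0,0,0],"fingers":-0.2},{"travel":[0.1,0,0.01],"rotation":[0,0,0],"fingers":-0.2},{"travel":[0.25,0,0.01],"rotation":[0,0,0],"fingers":-0.2},{"travel":[0.4,0,0.01],"rotation":[0,0,0],"fingers":-0.2},{"travel":[0.55,0,0.01],"rotation":[0,0,0],"fingers":-0.2},{"travel":[0.68,0,0.01],"rotation":[0,0,0],"fingers":-0.2},{"travel":[0.75,0,0.01],"rotation":[0,0,0],"fingers":-0.2},{"travel":[0.75,0,0.01],"rotation":[0,0,0],"fingers":-0.2}]'

```text
clock: 5.58
position: [480.6, 91.0, 39.5]
eef_rot: [-0.487, 0.512, 0.488, 0.512]
wrist_force: [-0.4, -0.8, 0.4]
finger_gap: 38.0
```

Run:
```python
from h import *
im,C=snap("w3")
```

```text
5.5833 [480.6  91.   39.5] gap 38.0 yaw 87.16 F [-0.4 -0.8  0.4]
```

View pics/w3.png

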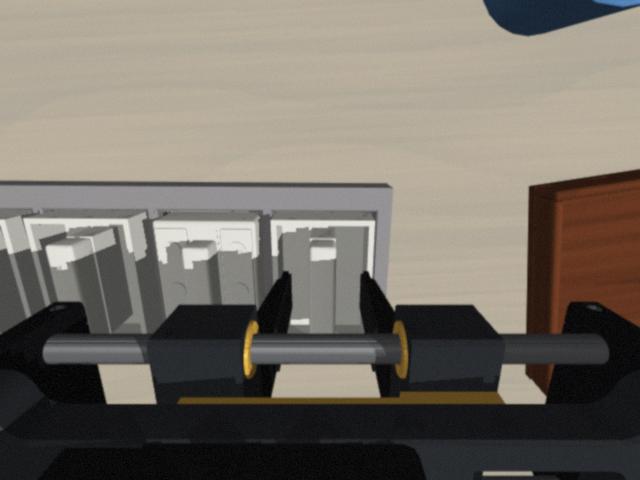

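Request:
apply_moves --targets '[{"travel":[0,0,-0.013],"rotation":[0,0,0],"fingers":-0.2},{"travel":[0,0,-0.013],"rotation":[0,0,0],"fingers":-0.2},{"travel":[0,0,-0.013],"rotation":[0,0,0],"fingers":-1},{"travel":[0,0,-0.013],"rotation":[0,0,0],"fingers":-1},{"travel":[0,0,-0.013],"rotation":[0,0,0],"fingers":-1},{"travel":[0,0,-0.013],"rotation":[0,0,0],"fingers":-1},{"travel":[0,0,-0.013],"rotation":[0,0,0],"fingers":-1},{"travel":[0,0,-0.013],"rotation":[0,0,0],"fingers":-1}]'

```text
clock: 6.3
position: [480.9, 90.1, 39.8]
eef_rot: [-0.488, 0.512, 0.488, 0.512]
wrist_force: [0.1, -0.3, 3.7]
finger_gap: 13.8
```

Request:
apply_moves --targets '[{"travel":[-0.05,0,0],"rotation":[0,0,0],"fingers":-1},{"travel":[-0.12,0,0],"rotation":[0,0,0],"fingers":-1},{"travel":[-0.22,0,0],"rotation":[0,0,0],"fingers":-1},{"travel":[-0.35,0,0.0],"rotation":[0,0,0],"fingers":-1},{"travel":[-0.48,0,0.1],"rotation":[0,0,0],"fingers":-1},{"travel":[-0.6,0,0.25],"rotation":[0,0,0],"fingers":-1},{"travel":[-0.68,0,0.4],"rotation":[0,0,0],"fingers":-1},{"travel":[-0.7,0,0.5],"rotation":[0,0,0],"fingers":-1}]'

```text
clock: 6.97
position: [483.9, 141.1, 111.8]
eef_rot: [-0.488, 0.511, 0.487, 0.513]
wrist_force: [-0.4, -0.2, -0.6]
finger_gap: 13.6
```

Request:
apply_moves --targets '[{"travel":[0,0,0.1],"rotation":[0,0,0],"fingers":-1},{"travel":[0,0,0.22],"rotation":[0,0,0],"fingers":-1},{"travel":[0,0,0.36],"rotation":[0,0,0],"fingers":-1},{"travel":[0,0,0.5],"rotation":[0,0,0],"fingers":-1},{"travel":[0,0,0.64],"rotation":[0,0,0],"fingers":-1},{"travel":[0,0,0.76],"rotation":[0,0,0],"fingers":-1},{"travel":[0,0,0.8],"rotation":[0,0,0],"fingers":-1},{"travel":[0,0,0.8],"rotation":[0,0,0],"fingers":-1}]'

```text
clock: 7.63
position: [487.0, 220.7, 109.2]
eef_rot: [-0.488, 0.512, 0.488, 0.512]
wrist_force: [0.1, 0.3, -0.4]
finger_gap: 13.9
```

Run:
```python
from h import *
im,C=snap("w4")
```

```text
7.6333 [487.  220.7 109.2] gap 13.9 yaw 87.26 F [ 0.1  0.3 -0.4]
```

View pics/w4.png

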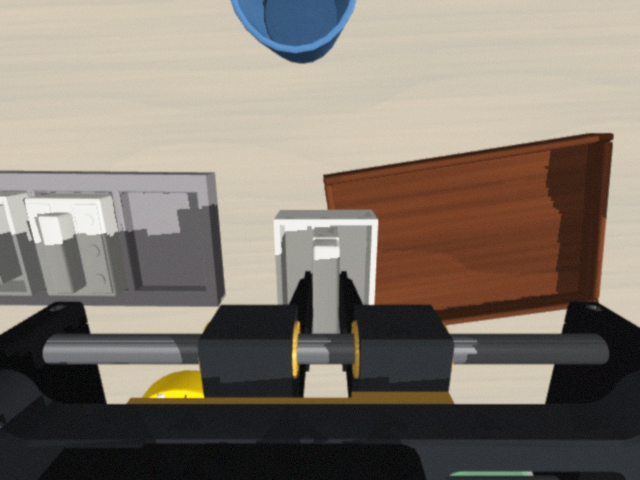

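Run:
```python
from h import *
im,C=load("w4")
r=rect(im,C,400,600,180,460,25,2.5)
cv2.imwrite("pics/r4.png",grid(r,600,460,2.5,20))
```

```text
(no output)
```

View pics/r4.png

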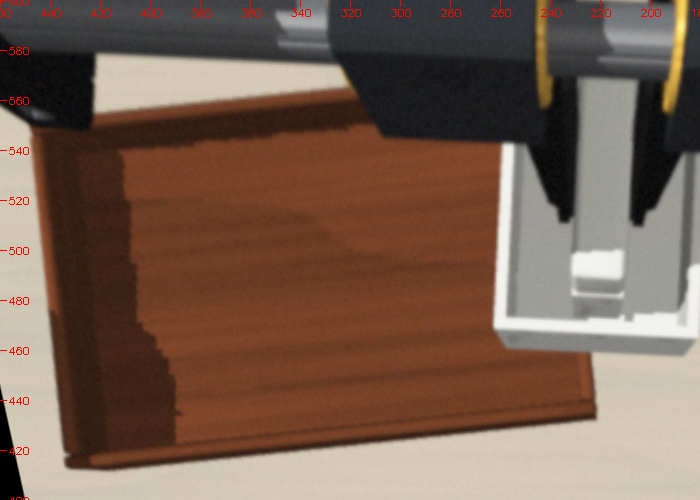

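Request:
apply_moves --targets '[{"travel":[0,0,0.1],"rotation":[-0.006,0,0],"fingers":-1},{"travel":[0,0,0.22],"rotation":[-0.012,0,0],"fingers":-1},{"travel":[0,0,0.36],"rotation":[-0.018,0,0],"fingers":-1},{"travel":[0,0,0.5],"rotation":[-0.024,0,0],"fingers":-1},{"travel":[0,0,0.66],"rotation":[-0.03,0,0],"fingers":-1},{"travel":[0,0,0.82],"rotation":[-0.036,0,0],"fingers":-1},{"travel":[0,0,0.95],"rotation":[-0.042,0,0],"fingers":-1},{"travel":[0,0,1.0],"rotation":[-0.0458,0,0],"fingers":-1}]'

```text
clock: 8.35
position: [492.0, 322.1, 109.6]
eef_rot: [0.524, -0.475, -0.524, -0.475]
wrist_force: [0.5, -0.6, -0.4]
finger_gap: 13.8
```

Run:
```python
from h import *
im,C=snap("w5")
r=rect(im,C,400,600,190,470,25,2.5)
cv2.imwrite("pics/r5.png",grid(r,600,470,2.5,20))
```

```text
8.35 [492.  322.1 109.6] gap 13.8 yaw 95.63 F [ 0.5 -0.6 -0.4]
```

View pics/r5.png

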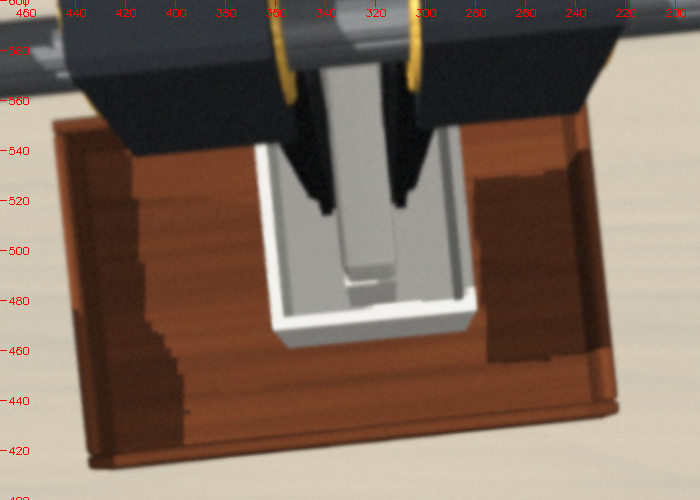

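Request:
apply_moves --targets '[{"travel":[0,0,0.1],"rotation":[0,0,0],"fingers":-1},{"travel":[0,-0.01,0.22],"rotation":[0,0,0],"fingers":-1},{"travel":[0,-0.02,0.36],"rotation":[0,0,0],"fingers":-1},{"travel":[0,-0.03,0.5],"rotation":[0,0,0],"fingers":-1},{"travel":[0,-0.04,0.64],"rotation":[0,0,0],"fingers":-1},{"travel":[0.08,-0.04,0.75],"rotation":[0,0,0],"fingers":-1},{"travel":[0.2,-0.04,0.795],"rotation":[0,0,0],"fingers":-1},{"travel":[0.3,-0.04,0.795],"rotation":[0,0,0],"fingers":-1}]'

```text
clock: 9.07
position: [488.0, 400.3, 78.0]
eef_rot: [-0.523, 0.476, 0.524, 0.475]
wrist_force: [0.0, -0.2, -1.4]
finger_gap: 13.8
```

Request:
apply_moves --targets '[{"travel":[0.1,0,0],"rotation":[0,0,0],"fingers":-1},{"travel":[0.2,0,0],"rotation":[0,0,0],"fingers":-1},{"travel":[0.3,0,0],"rotation":[0,0,0],"fingers":-1},{"travel":[0.38,0,0],"rotation":[0,0,0],"fingers":-1},{"travel":[0.42,0,0],"rotation":[0,0,0],"fingers":-1},{"travel":[0.435,0,0],"rotation":[0,0,0],"fingers":-1},{"travel":[0.435,0,0],"rotation":[0,0,0],"fingers":-1},{"travel":[0.435,0,0],"rotation":[0,0,0],"fingers":-1}]'

```text
clock: 9.73
position: [488.8, 399.3, 36.3]
eef_rot: [0.523, -0.476, -0.523, -0.476]
wrist_force: [-0.4, 0.0, -0.7]
finger_gap: 13.9
```

Run:
```python
from h import *
im,C=snap("w6")
```

```text
9.7333 [488.8 399.3  36.3] gap 13.9 yaw 95.42 F [-0.4  0.  -0.7]
```

View pics/w6.png

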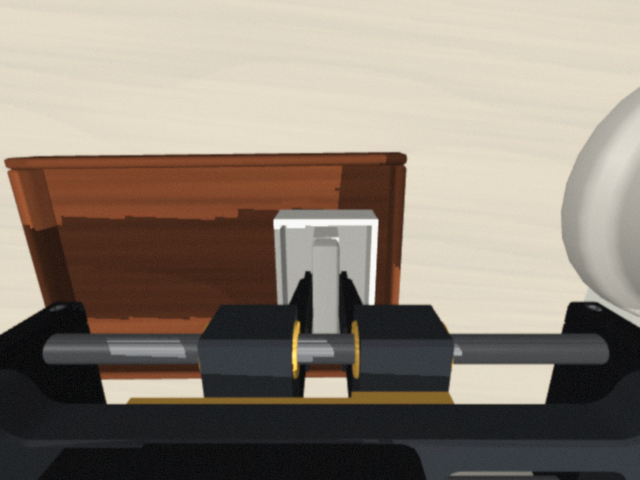

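Request:
apply_moves --targets '[{"travel":[0.0,0,0],"rotation":[0,0,0],"fingers":-0.3},{"travel":[0.0,0,0],"rotation":[0,0,0],"fingers":-0.3},{"travel":[0.0,0,0],"rotation":[0,0,0],"fingers":-0.3},{"travel":[0.0,0,0],"rotation":[0,0,0],"fingers":-0.3},{"travel":[-0.1,0,0],"rotation":[0,0,0],"fingers":-0.3},{"travel":[-0.3,0,0],"rotation":[0,0,0],"fingers":-0.3},{"travel":[-0.55,0,0],"rotation":[0,0,0],"fingers":-0.3},{"travel":[-0.8,0,0],"rotation":[0,0,0],"fingers":-0.3}]'

```text
clock: 10.45
position: [488.4, 399.2, 117.5]
eef_rot: [-0.523, 0.476, 0.523, 0.476]
wrist_force: [-0.0, 0.5, 0.7]
finger_gap: 33.1
```

Run:
```python
from h import *
im,C=snap("w7")
```

```text
10.45 [488.4 399.2 117.5] gap 33.1 yaw 95.43 F [-0.   0.5  0.7]
```

View pics/w7.png

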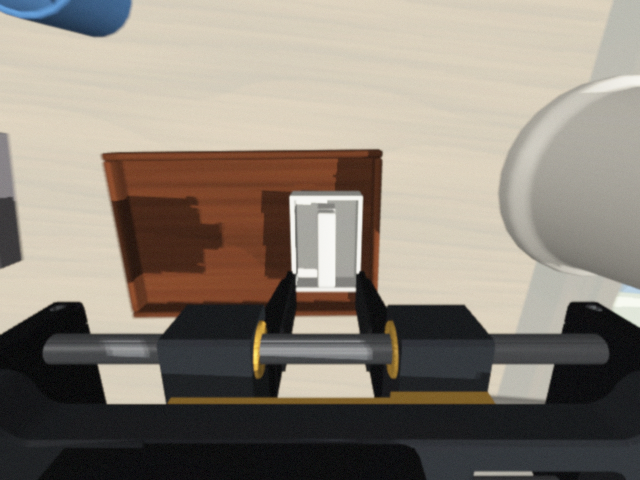

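Request:
apply_moves --targets '[{"travel":[0,0,-0.1],"rotation":[0.006,0,0],"fingers":-0.2},{"travel":[0,0,-0.22],"rotation":[0.012,0,0],"fingers":-0.2},{"travel":[0,0,-0.36],"rotation":[0.018,0,0],"fingers":-0.2},{"travel":[0,0,-0.5],"rotation":[0.024,0,0],"fingers":-0.2},{"travel":[0,0,-0.64],"rotation":[0.03,0,0],"fingers":-0.2},{"travel":[0,0,-0.78],"rotation":[0.036,0,0],"fingers":-0.2},{"travel":[0,0,-0.9],"rotation":[0.042,0,0],"fingers":-0.2},{"travel":[0,0,-1.0],"rotation":[0.0456,0,0],"fingers":-0.2}]'

```text
clock: 11.17
position: [498.2, 298.1, 116.0]
eef_rot: [-0.487, 0.513, 0.487, 0.512]
wrist_force: [-0.3, 0.5, 0.1]
finger_gap: 38.0
```

Request:
apply_moves --targets '[{"travel":[0,0,-0.12],"rotation":[0,0,0],"fingers":-0.2},{"travel":[0,0,-0.25],"rotation":[0,0,0],"fingers":-0.2},{"travel":[0,0,-0.37],"rotation":[0,0,0],"fingers":-0.2},{"travel":[0,0,-0.5],"rotation":[0,0,0],"fingers":-0.2},{"travel":[0,0,-0.62],"rotation":[0,0,0],"fingers":-0.2},{"travel":[0,0,-0.75],"rotation":[0,0,0],"fingers":-0.2},{"travel":[0,0,-0.87],"rotation":[0,0,0],"fingers":-0.2},{"travel":[0,0,-1.0],"rotation":[0,0,0],"fingers":-0.2}]'

```text
clock: 11.83
position: [493.2, 198.7, 116.2]
eef_rot: [-0.488, 0.512, 0.488, 0.512]
wrist_force: [0.8, -0.0, -0.5]
finger_gap: 38.3
```

Request:
apply_moves --targets '[{"travel":[0,0,-0.12],"rotation":[0,0,0],"fingers":-0.2},{"travel":[0,0,-0.25],"rotation":[0,0,0],"fingers":-0.2},{"travel":[0,0,-0.37],"rotation":[0,0,0],"fingers":-0.2},{"travel":[0,0,-0.5],"rotation":[0,0,0],"fingers":-0.2},{"travel":[0,0,-0.62],"rotation":[0,0,0],"fingers":-0.2},{"travel":[0,0,-0.75],"rotation":[0,0,0],"fingers":-0.2},{"travel":[0,0,-0.87],"rotation":[0,0,0],"fingers":-0.2},{"travel":[0,0,-1.0],"rotation":[0,0,0],"fingers":-0.2}]'

```text
clock: 12.5
position: [488.3, 98.9, 116.2]
eef_rot: [-0.488, 0.512, 0.488, 0.512]
wrist_force: [0.7, 0.1, -0.3]
finger_gap: 38.2
```

Request:
apply_moves --targets '[{"travel":[0,0,-0.12],"rotation":[0,0,0],"fingers":-0.2},{"travel":[0,0,-0.25],"rotation":[0,0,0],"fingers":-0.2},{"travel":[0,0,-0.37],"rotation":[0,0,0],"fingers":-0.2},{"travel":[0,0,-0.5],"rotation":[0,0,0],"fingers":-0.2},{"travel":[0,0,-0.62],"rotation":[0,0,0],"fingers":-0.2},{"travel":[0,0,-0.75],"rotation":[0,0,0],"fingers":-0.2},{"travel":[0,0,-0.87],"rotation":[0,0,0],"fingers":-0.2},{"travel":[0,0,-1.0],"rotation":[0,0,0],"fingers":-0.2}]'

```text
clock: 13.17
position: [483.4, -1.0, 116.1]
eef_rot: [-0.488, 0.512, 0.488, 0.512]
wrist_force: [-0.4, -0.2, -1.0]
finger_gap: 37.5
```

Request:
apply_moves --targets '[{"travel":[0,0.01,-0.1],"rotation":[0,0,0],"fingers":-0.2},{"travel":[0,0.02,-0.2],"rotation":[0,0,0],"fingers":-0.2},{"travel":[0,0.04,-0.3],"rotation":[0,0,0],"fingers":-0.2},{"travel":[0.05,0.05,-0.38],"rotation":[0,0,0],"fingers":-0.2},{"travel":[0.15,0.06,-0.42],"rotation":[0,0,0],"fingers":-0.2},{"travel":[0.25,0.064,-0.424],"rotation":[0,0,0],"fingers":-0.2},{"travel":[0.3,0.064,-0.424],"rotation":[0,0,0],"fingers":-0.2},{"travel":[0.3,0.064,-0.424],"rotation":[0,0,0],"fingers":-0.2}]'

```text
clock: 13.83
position: [474.5, -42.0, 85.1]
eef_rot: [-0.487, 0.512, 0.488, 0.512]
wrist_force: [-0.2, -0.1, 0.2]
finger_gap: 38.0
```

Run:
```python
from h import *
im,C=snap("w8")
r=rect(im,C,430,515,-75,-5,52,6)
cv2.imwrite("pics/r8.png",grid(r,515,-5,6,10))
```

```text
13.8333 [474.5 -42.   85.1] gap 38.0 yaw 87.22 F [-0.2 -0.1  0.2]
```

View pics/r8.png

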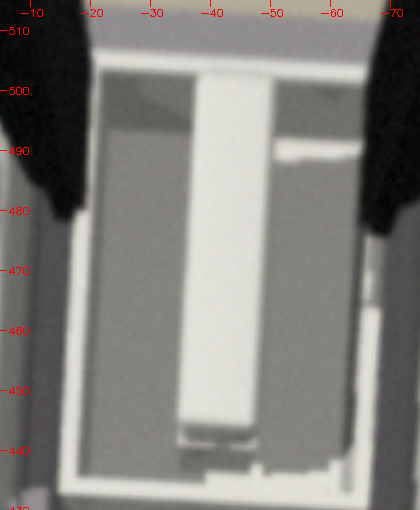

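View pics/w8.png

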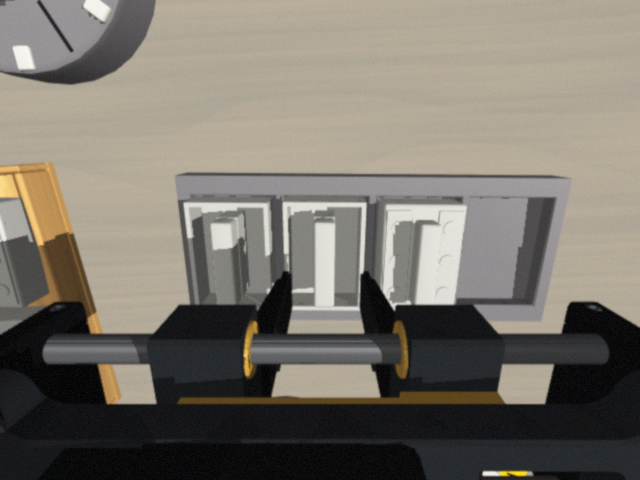

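Request:
apply_moves --targets '[{"travel":[0.1,0,-0.004],"rotation":[0,0,0],"fingers":-0.2},{"travel":[0.22,0,-0.004],"rotation":[0,0,0],"fingers":-0.2},{"travel":[0.34,0,-0.004],"rotation":[0,0,0],"fingers":-0.2},{"travel":[0.42,0,-0.004],"rotation":[0,0,0],"fingers":-0.2},{"travel":[0.453,0,-0.004],"rotation":[0,0,0],"fingers":-0.2},{"travel":[0.453,0,-0.004],"rotation":[0,0,0],"fingers":-0.2},{"travel":[0.453,0,-0.004],"rotation":[0,0,0],"fingers":-1},{"travel":[0.453,0,-0.004],"rotation":[0,0,0],"fingers":-1}]'

```text
clock: 14.55
position: [475.4, -42.3, 41.3]
eef_rot: [-0.488, 0.512, 0.488, 0.512]
wrist_force: [0.5, -0.8, -0.6]
finger_gap: 29.8
```

Request:
apply_moves --targets '[{"travel":[0,0,0],"rotation":[0,0,0],"fingers":-1},{"travel":[0,0,0],"rotation":[0,0,0],"fingers":-1},{"travel":[0,0,0],"rotation":[0,0,0],"fingers":-1},{"travel":[-0.06,0,0],"rotation":[0,0,0],"fingers":-1},{"travel":[-0.16,0,0],"rotation":[0,0,0],"fingers":-1},{"travel":[-0.3,0,0],"rotation":[0,0,0],"fingers":-1},{"travel":[-0.5,0,0],"rotation":[0,0,0],"fingers":-1},{"travel":[-0.7,0,0],"rotation":[0,0,0],"fingers":-1}]'

```text
clock: 15.22
position: [474.7, -42.3, 111.8]
eef_rot: [-0.487, 0.512, 0.488, 0.512]
wrist_force: [0.7, -0.4, 0.6]
finger_gap: 13.4
```

Request:
apply_moves --targets '[{"travel":[0,0,0.08],"rotation":[0,0,0],"fingers":-1},{"travel":[0,0,0.18],"rotation":[0,0,0],"fingers":-1},{"travel":[0,0,0.3],"rotation":[0,0,0],"fingers":-1},{"travel":[0,0,0.44],"rotation":[0,0,0],"fingers":-1},{"travel":[0,0,0.58],"rotation":[0,0,0],"fingers":-1},{"travel":[0,0,0.72],"rotation":[0,0,0],"fingers":-1},{"travel":[0,0,0.86],"rotation":[0,0,0],"fingers":-1},{"travel":[0,0,1.0],"rotation":[0,0,0],"fingers":-1}]'

```text
clock: 15.88
position: [479.2, 59.0, 109.8]
eef_rot: [-0.487, 0.512, 0.488, 0.511]
wrist_force: [0.0, -0.3, -0.9]
finger_gap: 13.6
```

Request:
apply_moves --targets '[{"travel":[0,0,0.12],"rotation":[0,0,0],"fingers":-1},{"travel":[0,0,0.25],"rotation":[0,0,0],"fingers":-1},{"travel":[0,0,0.37],"rotation":[0,0,0],"fingers":-1},{"travel":[0,0,0.5],"rotation":[0,0,0],"fingers":-1},{"travel":[0,0,0.62],"rotation":[0,0,0],"fingers":-1},{"travel":[0,0,0.75],"rotation":[0,0,0],"fingers":-1},{"travel":[0,0,0.87],"rotation":[0,0,0],"fingers":-1},{"travel":[0,0,1.0],"rotation":[0,0,0],"fingers":-1}]'

```text
clock: 16.55
position: [484.6, 158.5, 110.6]
eef_rot: [-0.488, 0.512, 0.488, 0.512]
wrist_force: [0.1, 0.1, -0.5]
finger_gap: 13.8
```

Request:
apply_moves --targets '[{"travel":[0,0,0.12],"rotation":[0,0,0],"fingers":-1},{"travel":[0,0,0.25],"rotation":[0,0,0],"fingers":-1},{"travel":[0,0,0.37],"rotation":[0,0,0],"fingers":-1},{"travel":[0,0,0.5],"rotation":[0,0,0],"fingers":-1},{"travel":[0,0,0.62],"rotation":[0,0,0],"fingers":-1},{"travel":[0,0,0.75],"rotation":[0,0,0],"fingers":-1},{"travel":[0,0,0.87],"rotation":[0,0,0],"fingers":-1},{"travel":[0,0,1.0],"rotation":[0,0,0],"fingers":-1}]'

```text
clock: 17.22
position: [489.6, 258.5, 110.8]
eef_rot: [-0.488, 0.512, 0.488, 0.512]
wrist_force: [0.5, 1.1, 0.2]
finger_gap: 13.8
```

Request:
apply_moves --targets '[{"travel":[0,0,0.12],"rotation":[-0.008,0,0],"fingers":-1},{"travel":[0,0,0.25],"rotation":[-0.016,0,0],"fingers":-1},{"travel":[0,-0.01,0.38],"rotation":[-0.024,0,0],"fingers":-1},{"travel":[0,-0.01,0.5],"rotation":[-0.032,0,0],"fingers":-1},{"travel":[0,-0.02,0.62],"rotation":[-0.04,0,0],"fingers":-1},{"travel":[0,-0.02,0.72],"rotation":[-0.0456,0,0],"fingers":-1},{"travel":[0,-0.022,0.765],"rotation":[-0.0456,0,0],"fingers":-1},{"travel":[0,-0.022,0.765],"rotation":[-0.0456,0,0],"fingers":-1}]'

```text
clock: 17.88
position: [495.5, 334.6, 110.7]
eef_rot: [-0.523, 0.475, 0.523, 0.476]
wrist_force: [0.4, -0.7, -0.7]
finger_gap: 13.4
```

Run:
```python
from h import *
im,C=snap("w9")
```

```text
17.8833 [495.5 334.6 110.7] gap 13.4 yaw 95.48 F [ 0.4 -0.7 -0.7]
```

View pics/w9.png

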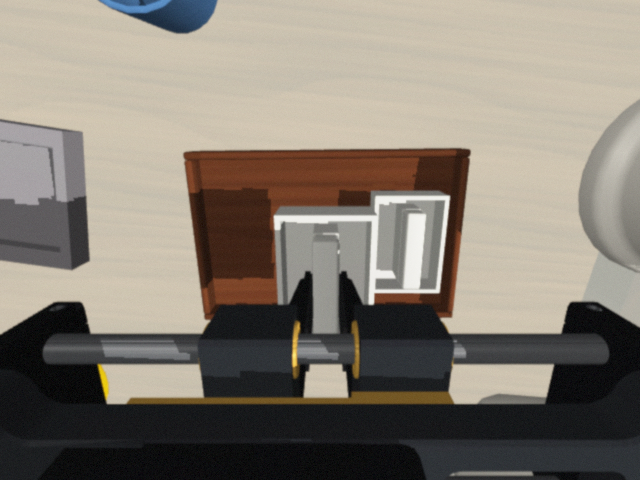

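Request:
apply_moves --targets '[{"travel":[0.1,0,-0.01],"rotation":[0,0,0],"fingers":-1},{"travel":[0.25,0,-0.01],"rotation":[0,0,0],"fingers":-1},{"travel":[0.4,0,-0.01],"rotation":[0,0,0],"fingers":-1},{"travel":[0.54,0,-0.01],"rotation":[0,0,0],"fingers":-1},{"travel":[0.65,0,-0.01],"rotation":[0,0,0],"fingers":-1},{"travel":[0.72,0,-0.01],"rotation":[0,0,0],"fingers":-1},{"travel":[0.742,0,-0.01],"rotation":[0,0,0],"fingers":-1},{"travel":[0.742,0,-0.01],"rotation":[0,0,0],"fingers":-1}]'

```text
clock: 18.6
position: [495.6, 332.2, 36.8]
eef_rot: [0.523, -0.476, -0.523, -0.476]
wrist_force: [-0.6, -0.6, -0.3]
finger_gap: 13.9
```

Request:
apply_moves --targets '[{"travel":[0.0,0,0],"rotation":[0,0,0],"fingers":-0.3},{"travel":[0.0,0,0],"rotation":[0,0,0],"fingers":-0.3},{"travel":[0.0,0,0],"rotation":[0,0,0],"fingers":-0.3},{"travel":[0.0,0,0],"rotation":[0,0,0],"fingers":-0.3},{"travel":[-0.1,0,0],"rotation":[0,0,0],"fingers":-0.3},{"travel":[-0.3,0,0],"rotation":[0,0,0],"fingers":-0.3},{"travel":[-0.55,0,0],"rotation":[0,0,0],"fingers":-0.3},{"travel":[-0.8,0,0],"rotation":[0,0,0],"fingers":-0.3}]'

```text
clock: 19.27
position: [495.4, 332.6, 118.0]
eef_rot: [-0.523, 0.476, 0.523, 0.476]
wrist_force: [-0.4, 1.2, -0.4]
finger_gap: 33.2
```

Run:
```python
from h import *
im,C=snap("w10")
```

```text
19.2667 [495.4 332.6 118. ] gap 33.2 yaw 95.44 F [-0.4  1.2 -0.4]
```

View pics/w10.png

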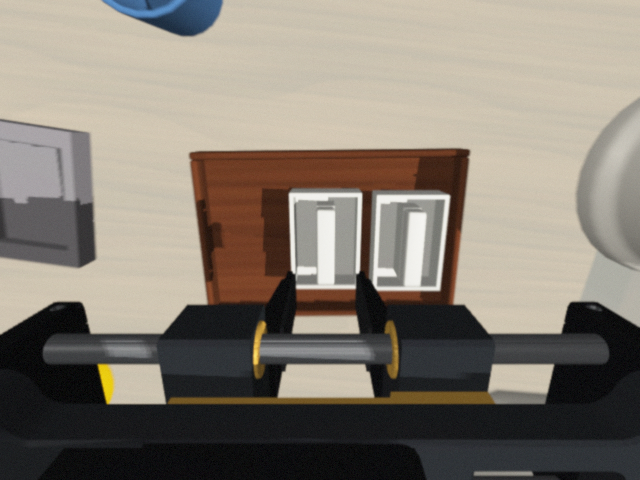

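Request:
apply_moves --targets '[{"travel":[0,0,-0.1],"rotation":[0.006,0,0],"fingers":-0.2},{"travel":[0,0,-0.22],"rotation":[0.012,0,0],"fingers":-0.2},{"travel":[0,0,-0.36],"rotation":[0.018,0,0],"fingers":-0.2},{"travel":[0,0,-0.5],"rotation":[0.024,0,0],"fingers":-0.2},{"travel":[0,0,-0.64],"rotation":[0.03,0,0],"fingers":-0.2},{"travel":[0,0,-0.78],"rotation":[0.036,0,0],"fingers":-0.2},{"travel":[0,0,-0.9],"rotation":[0.042,0,0],"fingers":-0.2},{"travel":[0,0,-1.0],"rotation":[0.0456,0,0],"fingers":-0.2}]'

```text
clock: 19.98
position: [505.2, 231.4, 116.4]
eef_rot: [-0.487, 0.513, 0.487, 0.512]
wrist_force: [0.2, 0.7, -0.4]
finger_gap: 38.1
```

Request:
apply_moves --targets '[{"travel":[0,0,-0.12],"rotation":[0,0,0],"fingers":-0.2},{"travel":[0,0,-0.25],"rotation":[0,0,0],"fingers":-0.2},{"travel":[0,0,-0.37],"rotation":[0,0,0],"fingers":-0.2},{"travel":[0,0,-0.5],"rotation":[0,0,0],"fingers":-0.2},{"travel":[0,0,-0.62],"rotation":[0,0,0],"fingers":-0.2},{"travel":[0,0,-0.75],"rotation":[0,0,0],"fingers":-0.2},{"travel":[0,0,-0.87],"rotation":[0,0,0],"fingers":-0.2},{"travel":[0,0,-1.0],"rotation":[0,0,0],"fingers":-0.2}]'

```text
clock: 20.65
position: [500.1, 132.1, 116.7]
eef_rot: [-0.488, 0.512, 0.488, 0.512]
wrist_force: [0.7, -1.0, 0.5]
finger_gap: 37.7
```

Request:
apply_moves --targets '[{"travel":[0,0,-0.12],"rotation":[0,0,0],"fingers":-0.2},{"travel":[0,0,-0.25],"rotation":[0,0,0],"fingers":-0.2},{"travel":[0,0,-0.37],"rotation":[0,0,0],"fingers":-0.2},{"travel":[0,0,-0.5],"rotation":[0,0,0],"fingers":-0.2},{"travel":[0,0,-0.62],"rotation":[0,0,0],"fingers":-0.2},{"travel":[0,0,-0.75],"rotation":[0,0,0],"fingers":-0.2},{"travel":[0,0,-0.87],"rotation":[0,0,0],"fingers":-0.2},{"travel":[0,0,-1.0],"rotation":[0,0,0],"fingers":-0.2}]'

```text
clock: 21.32
position: [495.3, 32.2, 116.6]
eef_rot: [-0.488, 0.512, 0.488, 0.512]
wrist_force: [-0.3, 0.2, 0.8]
finger_gap: 38.1
```

Request:
apply_moves --targets '[{"travel":[0,0,-0.12],"rotation":[0,0,0],"fingers":-0.2},{"travel":[0,0,-0.25],"rotation":[0,0,0],"fingers":-0.2},{"travel":[0,0,-0.37],"rotation":[0,0,0],"fingers":-0.2},{"travel":[0,0,-0.5],"rotation":[0,0,0],"fingers":-0.2},{"travel":[0,0,-0.62],"rotation":[0,0,0],"fingers":-0.2},{"travel":[0,0,-0.75],"rotation":[0,0,0],"fingers":-0.2},{"travel":[0,0,-0.87],"rotation":[0,0,0],"fingers":-0.2},{"travel":[0,0,-1.0],"rotation":[0,0,0],"fingers":-0.2}]'

```text
clock: 21.98
position: [490.4, -67.6, 116.6]
eef_rot: [-0.488, 0.512, 0.488, 0.512]
wrist_force: [-0.1, -0.2, -0.4]
finger_gap: 37.9
```

Request:
apply_moves --targets '[{"travel":[0,0.04,-0.1],"rotation":[0,0,0],"fingers":-0.2},{"travel":[0,0.08,-0.2],"rotation":[0,0,0],"fingers":-0.2},{"travel":[0,0.12,-0.3],"rotation":[0,0,0],"fingers":-0.2},{"travel":[0.05,0.16,-0.38],"rotation":[0,0,0],"fingers":-0.2},{"travel":[0.15,0.174,-0.42],"rotation":[0,0,0],"fingers":-0.2},{"travel":[0.25,0.174,-0.424],"rotation":[0,0,0],"fingers":-0.2},{"travel":[0.3,0.174,-0.424],"rotation":[0,0,0],"fingers":-0.2},{"travel":[0.3,0.174,-0.424],"rotation":[0,0,0],"fingers":-0.2}]'

```text
clock: 22.65
position: [470.4, -108.1, 85.6]
eef_rot: [-0.487, 0.512, 0.488, 0.512]
wrist_force: [-0.8, -0.7, -0.2]
finger_gap: 38.5
```

Run:
```python
from h import *
im,C=snap("w11")
r=rect(im,C,425,510,-145,-75,52,6)
cv2.imwrite("pics/r11.png",grid(r,510,-75,6,10))
```

```text
22.65 [ 470.4 -108.1   85.6] gap 38.5 yaw 87.22 F [-0.8 -0.7 -0.2]
```

View pics/r11.png

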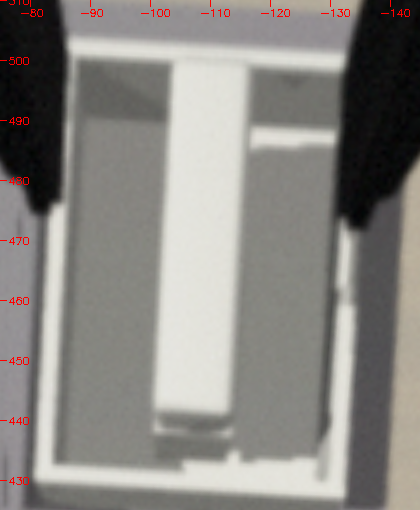

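View pics/w11.png

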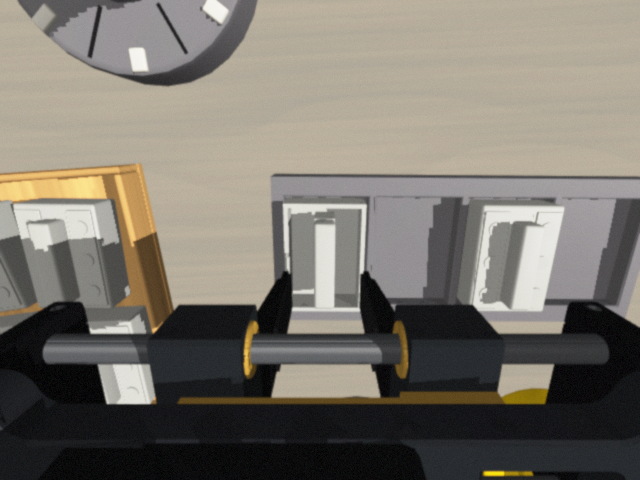

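Request:
apply_moves --targets '[{"travel":[0.1,0,-0.004],"rotation":[0,0,0],"fingers":-0.2},{"travel":[0.22,0,-0.004],"rotation":[0,0,0],"fingers":-0.2},{"travel":[0.34,0,-0.004],"rotation":[0,0,0],"fingers":-0.2},{"travel":[0.42,0,-0.004],"rotation":[0,0,0],"fingers":-0.2},{"travel":[0.458,0,-0.004],"rotation":[0,0,0],"fingers":-0.2},{"travel":[0.458,0,-0.004],"rotation":[0,0,0],"fingers":-0.2},{"travel":[0.458,0,-0.004],"rotation":[0,0,0],"fingers":-1},{"travel":[0.458,0,-0.004],"rotation":[0,0,0],"fingers":-1}]'

```text
clock: 23.37
position: [471.4, -108.5, 41.3]
eef_rot: [-0.488, 0.512, 0.488, 0.512]
wrist_force: [0.4, 0.2, -0.1]
finger_gap: 29.4
```

Request:
apply_moves --targets '[{"travel":[0,0,0],"rotation":[0,0,0],"fingers":-1},{"travel":[0,0,0],"rotation":[0,0,0],"fingers":-1},{"travel":[0,0,0],"rotation":[0,0,0],"fingers":-1},{"travel":[-0.06,0,0],"rotation":[0,0,0],"fingers":-1},{"travel":[-0.16,0,0],"rotation":[0,0,0],"fingers":-1},{"travel":[-0.3,0,0],"rotation":[0,0,0],"fingers":-1},{"travel":[-0.5,0,0],"rotation":[0,0,0],"fingers":-1},{"travel":[-0.7,0,0],"rotation":[0,0,0],"fingers":-1}]'

```text
clock: 24.03
position: [470.8, -108.4, 112.2]
eef_rot: [-0.488, 0.512, 0.488, 0.512]
wrist_force: [0.1, -0.2, -0.0]
finger_gap: 13.7
```

Request:
apply_moves --targets '[{"travel":[0,0,0.08],"rotation":[0,0,0],"fingers":-1},{"travel":[0,0,0.18],"rotation":[0,0,0],"fingers":-1},{"travel":[0,0,0.3],"rotation":[0,0,0],"fingers":-1},{"travel":[0,0,0.44],"rotation":[0,0,0],"fingers":-1},{"travel":[0,0,0.58],"rotation":[0,0,0],"fingers":-1},{"travel":[0,0,0.72],"rotation":[0,0,0],"fingers":-1},{"travel":[0,0,0.86],"rotation":[0,0,0],"fingers":-1},{"travel":[0,0,1.0],"rotation":[0,0,0],"fingers":-1}]'

```text
clock: 24.7
position: [475.2, -6.8, 109.9]
eef_rot: [-0.487, 0.512, 0.489, 0.511]
wrist_force: [0.1, 0.7, -1.1]
finger_gap: 13.6
```

Request:
apply_moves --targets '[{"travel":[0,0,0.12],"rotation":[0,0,0],"fingers":-1},{"travel":[0,0,0.25],"rotation":[0,0,0],"fingers":-1},{"travel":[0,0,0.37],"rotation":[0,0,0],"fingers":-1},{"travel":[0,0,0.5],"rotation":[0,0,0],"fingers":-1},{"travel":[0,0,0.62],"rotation":[0,0,0],"fingers":-1},{"travel":[0,0,0.75],"rotation":[0,0,0],"fingers":-1},{"travel":[0,0,0.87],"rotation":[0,0,0],"fingers":-1},{"travel":[0,0,1.0],"rotation":[0,0,0],"fingers":-1}]'

```text
clock: 25.37
position: [480.0, 92.8, 110.0]
eef_rot: [-0.487, 0.512, 0.488, 0.511]
wrist_force: [0.6, 0.0, -1.1]
finger_gap: 13.4
```

Request:
apply_moves --targets '[{"travel":[0,0,0.12],"rotation":[0,0,0],"fingers":-1},{"travel":[0,0,0.25],"rotation":[0,0,0],"fingers":-1},{"travel":[0,0,0.37],"rotation":[0,0,0],"fingers":-1},{"travel":[0,0,0.5],"rotation":[0,0,0],"fingers":-1},{"travel":[0,0,0.62],"rotation":[0,0,0],"fingers":-1},{"travel":[0,0,0.75],"rotation":[0,0,0],"fingers":-1},{"travel":[0,0,0.87],"rotation":[0,0,0],"fingers":-1},{"travel":[0,0,1.0],"rotation":[0,0,0],"fingers":-1}]'

```text
clock: 26.03
position: [485.6, 192.3, 110.8]
eef_rot: [-0.488, 0.512, 0.488, 0.512]
wrist_force: [0.6, -0.1, 0.2]
finger_gap: 14.1
```

Request:
apply_moves --targets '[{"travel":[0,-0.02,0.12],"rotation":[-0.008,0,0],"fingers":-1},{"travel":[0,-0.04,0.25],"rotation":[-0.016,0,0],"fingers":-1},{"travel":[0,-0.06,0.38],"rotation":[-0.024,0,0],"fingers":-1},{"travel":[0,-0.09,0.5],"rotation":[-0.032,0,0],"fingers":-1},{"travel":[0,-0.11,0.62],"rotation":[-0.04,0,0],"fingers":-1},{"travel":[0,-0.125,0.72],"rotation":[-0.0456,0,0],"fingers":-1},{"travel":[0,-0.125,0.774],"rotation":[-0.0456,0,0],"fingers":-1},{"travel":[0,-0.125,0.774],"rotation":[-0.0456,0,0],"fingers":-1}]'

```text
clock: 26.7
position: [501.9, 268.9, 110.7]
eef_rot: [-0.523, 0.475, 0.523, 0.476]
wrist_force: [0.4, -0.3, -0.7]
finger_gap: 13.9
```

Run:
```python
from h import *
im,C=snap("w12")
```

```text
26.7 [501.9 268.9 110.7] gap 13.9 yaw 95.48 F [ 0.4 -0.3 -0.7]
```

View pics/w12.png

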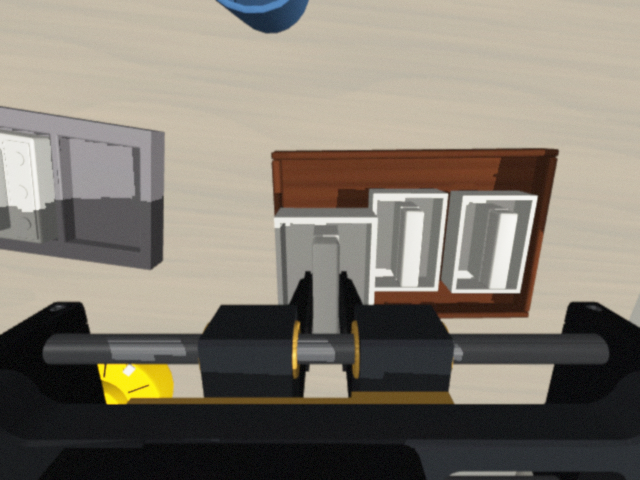

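Run:
```python
from h import *
im,C=load("w12")
print(ray(C,[(273,153),(557,151),(279,152)],25).round(1))
print(ray(C,[(369,190),(447,190)],32).round(1))
```

```text
[[435.7 223.5  25. ]
 [414.3 433.3  25. ]
 [434.6 227.9  25. ]]
[[455.3 297.2  32. ]
 [449.8 355.2  32. ]]
```

Request:
apply_moves --targets '[{"travel":[0.1,0,0.02],"rotation":[0,0,0],"fingers":-1},{"travel":[0.25,0,0.02],"rotation":[0,0,0],"fingers":-1},{"travel":[0.4,0,0.02],"rotation":[0,0,0],"fingers":-1},{"travel":[0.54,0,0.02],"rotation":[0,0,0],"fingers":-1},{"travel":[0.65,0,0.02],"rotation":[0,0,0],"fingers":-1},{"travel":[0.72,0,0.02],"rotation":[0,0,0],"fingers":-1},{"travel":[0.742,0,0.02],"rotation":[0,0,0],"fingers":-1},{"travel":[0.742,0,0.02],"rotation":[0,0,0],"fingers":-1}]'

```text
clock: 27.42
position: [501.6, 269.5, 36.8]
eef_rot: [-0.523, 0.476, 0.523, 0.476]
wrist_force: [-0.3, -0.8, -0.0]
finger_gap: 13.9
```

Request:
apply_moves --targets '[{"travel":[0.0,0,0],"rotation":[0,0,0],"fingers":-0.3},{"travel":[0.0,0,0],"rotation":[0,0,0],"fingers":-0.3},{"travel":[0.0,0,0],"rotation":[0,0,0],"fingers":-0.3},{"travel":[0.0,0,0],"rotation":[0,0,0],"fingers":-0.3},{"travel":[-0.1,0,0],"rotation":[0,0,0],"fingers":-0.3},{"travel":[-0.3,0,0],"rotation":[0,0,0],"fingers":-0.3},{"travel":[-0.55,0,0],"rotation":[0,0,0],"fingers":-0.3},{"travel":[-0.8,0,0],"rotation":[0,0,0],"fingers":-0.3}]'

```text
clock: 28.08
position: [501.4, 269.8, 118.0]
eef_rot: [-0.523, 0.476, 0.523, 0.476]
wrist_force: [0.8, 0.4, 0.6]
finger_gap: 33.4
```

Run:
```python
from h import *
im,C=snap("w13")
```

```text
28.0833 [501.4 269.8 118. ] gap 33.4 yaw 95.44 F [0.8 0.4 0.6]
```

View pics/w13.png

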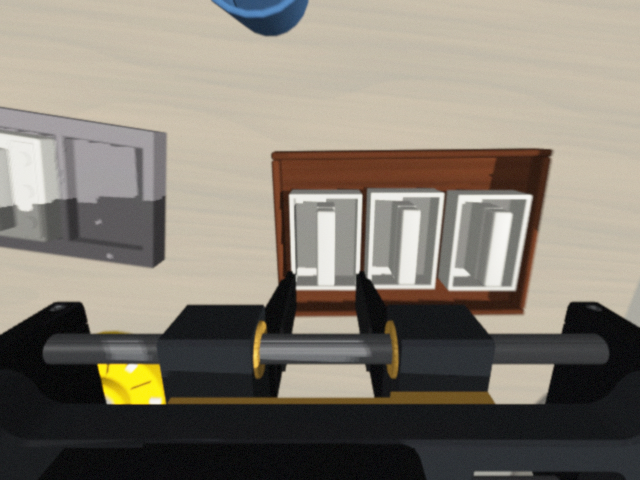

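Request:
apply_moves --targets '[{"travel":[0,0,-0.1],"rotation":[0.006,0,0],"fingers":-0.2},{"travel":[0,0.02,-0.22],"rotation":[0.012,0,0],"fingers":-0.2},{"travel":[0,0.05,-0.36],"rotation":[0.018,0,0],"fingers":-0.2},{"travel":[0,0.1,-0.5],"rotation":[0.024,0,0],"fingers":-0.2},{"travel":[0,0.15,-0.64],"rotation":[0.03,0,0],"fingers":-0.2},{"travel":[0,0.2,-0.78],"rotation":[0.036,0,0],"fingers":-0.2},{"travel":[0,0.25,-0.9],"rotation":[0.042,0,0],"fingers":-0.2},{"travel":[0,0.3,-1.0],"rotation":[0.0456,0,0],"fingers":-0.2}]'

```text
clock: 28.8
position: [480.7, 165.8, 116.5]
eef_rot: [-0.487, 0.513, 0.487, 0.512]
wrist_force: [0.9, 0.2, 0.8]
finger_gap: 38.0
```

Request:
apply_moves --targets '[{"travel":[0,0,-0.12],"rotation":[0,0,0],"fingers":-0.2},{"travel":[0,0,-0.25],"rotation":[0,0,0],"fingers":-0.2},{"travel":[0,0,-0.37],"rotation":[0,0,0],"fingers":-0.2},{"travel":[0,0,-0.5],"rotation":[0,0,0],"fingers":-0.2},{"travel":[0,0,-0.62],"rotation":[0,0,0],"fingers":-0.2},{"travel":[0,0,-0.75],"rotation":[0,0,0],"fingers":-0.2},{"travel":[0,0,-0.87],"rotation":[0,0,0],"fingers":-0.2},{"travel":[0,0,-1.0],"rotation":[0,0,0],"fingers":-0.2}]'

```text
clock: 29.47
position: [476.4, 66.5, 116.6]
eef_rot: [-0.488, 0.512, 0.488, 0.512]
wrist_force: [-0.2, 1.0, -0.1]
finger_gap: 38.0
```

Request:
apply_moves --targets '[{"travel":[0,0,-0.12],"rotation":[0,0,0],"fingers":-0.2},{"travel":[0,0,-0.25],"rotation":[0,0,0],"fingers":-0.2},{"travel":[0,0,-0.37],"rotation":[0,0,0],"fingers":-0.2},{"travel":[0,0,-0.5],"rotation":[0,0,0],"fingers":-0.2},{"travel":[0,0,-0.65],"rotation":[0,0,0],"fingers":-0.2},{"travel":[0,0,-0.8],"rotation":[0,0,0],"fingers":-0.2},{"travel":[0,0,-0.95],"rotation":[0,0,0],"fingers":-0.2},{"travel":[0,0,-1.0],"rotation":[0,0,0],"fingers":-0.2}]'

```text
clock: 30.13
position: [471.5, -34.1, 116.6]
eef_rot: [-0.488, 0.512, 0.487, 0.512]
wrist_force: [-0.1, 0.0, 0.2]
finger_gap: 38.4
```

Run:
```python
from h import *
im,C=snap("w14")
r=rect(im,C,405,545,-160,140,22,2.6)
cv2.imwrite("pics/r14.png",grid(r,545,140,2.6,20))
```

```text
30.1333 [471.5 -34.1 116.6] gap 38.4 yaw 87.16 F [-0.1  0.   0.2]
```

View pics/r14.png

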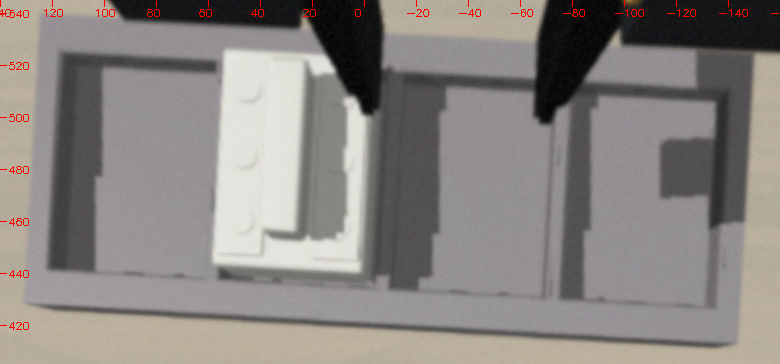

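View pics/w14.png

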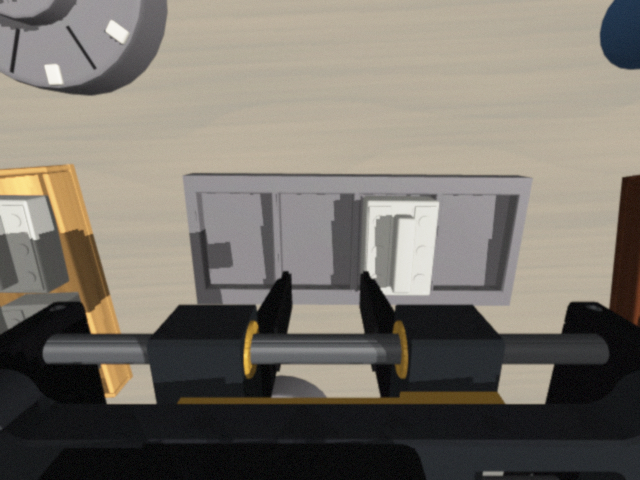

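Request:
apply_moves --targets '[{"travel":[-0.1,-0.05,-0.1],"rotation":[0,0,0],"fingers":0.2},{"travel":[-0.2,-0.1,-0.22],"rotation":[0,0,0],"fingers":0.2},{"travel":[-0.25,-0.16,-0.34],"rotation":[0,0,0],"fingers":0.2},{"travel":[-0.3,-0.22,-0.46],"rotation":[0,0,0],"fingers":0.2},{"travel":[-0.3,-0.28,-0.58],"rotation":[0,0,0],"fingers":0.2},{"travel":[-0.3,-0.34,-0.7],"rotation":[0,0,0],"fingers":0.2},{"travel":[-0.3,-0.39,-0.82],"rotation":[0,0,0],"fingers":0.2},{"travel":[-0.3,-0.44,-0.93],"rotation":[0,0,0],"fingers":0.2}]'

```text
clock: 30.85
position: [511.3, -128.5, 146.1]
eef_rot: [-0.487, 0.512, 0.488, 0.512]
wrist_force: [0.5, 0.1, -0.7]
finger_gap: 56.9
```

Request:
apply_moves --targets '[{"travel":[0,-0.05,-0.12],"rotation":[0,0,0],"fingers":0.2},{"travel":[0,-0.11,-0.23],"rotation":[0,0,0],"fingers":0.2},{"travel":[0,-0.17,-0.35],"rotation":[0,0,0],"fingers":0.2},{"travel":[0,-0.22,-0.46],"rotation":[0,0,0],"fingers":0.2},{"travel":[0,-0.28,-0.58],"rotation":[0,0,0],"fingers":0.2},{"travel":[0,-0.34,-0.7],"rotation":[0,0,0],"fingers":0.2},{"travel":[0,-0.39,-0.82],"rotation":[0,0,0],"fingers":0.2},{"travel":[0,-0.44,-0.93],"rotation":[0,0,0],"fingers":0.2}]'

```text
clock: 31.52
position: [550.9, -223.7, 146.6]
eef_rot: [-0.488, 0.512, 0.488, 0.512]
wrist_force: [-0.4, -0.1, 0.1]
finger_gap: 57.2
```

Request:
apply_moves --targets '[{"travel":[0,-0.05,-0.12],"rotation":[0,0,0],"fingers":0.2},{"travel":[0,-0.11,-0.23],"rotation":[0,0,0],"fingers":0.2},{"travel":[0,-0.17,-0.35],"rotation":[0,0,0],"fingers":0.2},{"travel":[0,-0.23,-0.48],"rotation":[0,0,0],"fingers":0.2},{"travel":[0,-0.3,-0.63],"rotation":[0,0,0],"fingers":0.2},{"travel":[0,-0.37,-0.77],"rotation":[0,0,0],"fingers":0.2},{"travel":[0,-0.42,-0.9],"rotation":[0,0,0],"fingers":0.2},{"travel":[0,-0.44,-0.93],"rotation":[0,0,0],"fingers":0.2}]'

```text
clock: 32.18
position: [590.4, -319.6, 146.3]
eef_rot: [-0.488, 0.512, 0.487, 0.512]
wrist_force: [0.3, 0.5, 0.2]
finger_gap: 56.9
```

Run:
```python
from h import *
im,C=snap("w15")
r=rect(im,C,405,630,-430,-220,47,2.6)
cv2.imwrite("pics/r15.png",grid(r,630,-220,2.6,20))
```

```text
32.1833 [ 590.4 -319.6  146.3] gap 56.9 yaw 87.17 F [0.3 0.5 0.2]
```

View pics/r15.png

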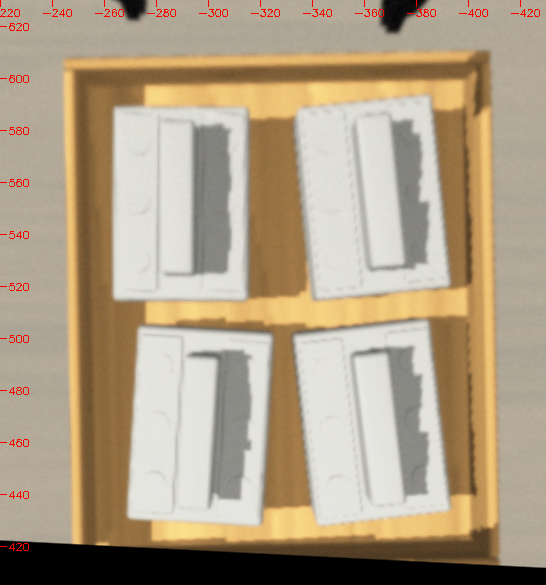

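View pics/w15.png

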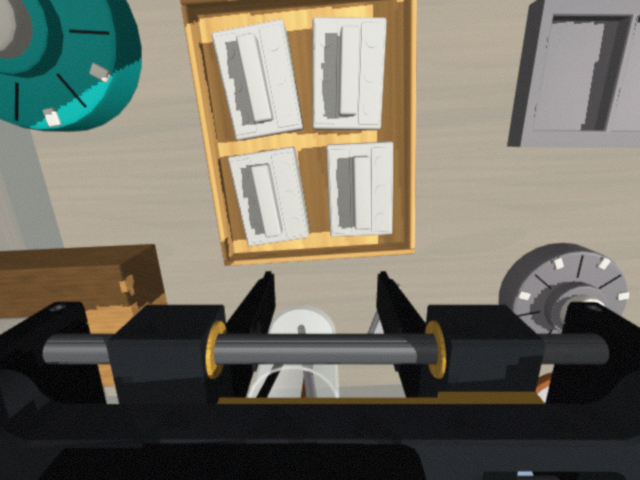

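Request:
apply_moves --targets '[{"travel":[0,0.06,0.05],"rotation":[-0.002,0,0],"fingers":-0.2},{"travel":[0,0.14,0.11],"rotation":[-0.005,0,0],"fingers":-0.2},{"travel":[0.05,0.22,0.18],"rotation":[-0.008,0,0],"fingers":-0.2},{"travel":[0.18,0.3,0.24],"rotation":[-0.011,0,0],"fingers":-0.2},{"travel":[0.34,0.36,0.29],"rotation":[-0.014,0,0],"fingers":-0.2},{"travel":[0.5,0.373,0.297],"rotation":[-0.014,0,0],"fingers":-0.2},{"travel":[0.6,0.373,0.297],"rotation":[-0.014,0,0],"fingers":-0.2},{"travel":[0.6,0.373,0.297],"rotation":[-0.014,0,0],"fingers":-0.2}]'

```text
clock: 32.9
position: [553.1, -284.6, 85.0]
eef_rot: [-0.498, 0.501, 0.5, 0.501]
wrist_force: [0.3, 0.2, -0.1]
finger_gap: 38.2
```

Run:
```python
from h import *
im,C=snap("w16")
r=rect(im,C,510,595,-325,-250,47,6)
cv2.imwrite("pics/r16.png",grid(r,595,-250,6,10))
```

```text
32.9 [ 553.1 -284.6   85. ] gap 38.2 yaw 89.79 F [ 0.3  0.2 -0.1]
```

View pics/r16.png

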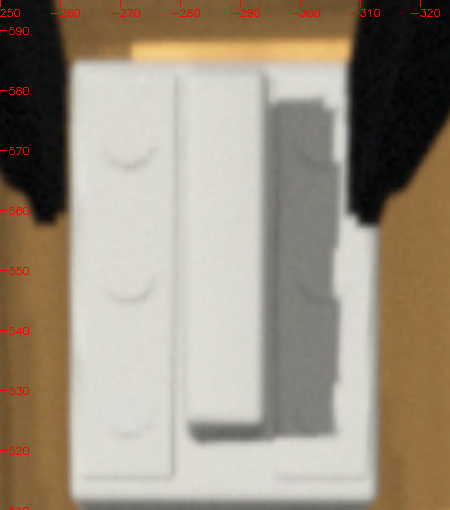

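Request:
apply_moves --targets '[{"travel":[0.05,0,0],"rotation":[0,0,0],"fingers":-0.2},{"travel":[0.12,0,0],"rotation":[0,0,0],"fingers":-0.2},{"travel":[0.2,0,0],"rotation":[0,0,0],"fingers":-0.2},{"travel":[0.25,0,0],"rotation":[0,0,0],"fingers":-0.2},{"travel":[0.28,0,0],"rotation":[0,0,0],"fingers":-0.2},{"travel":[0.28,0,0],"rotation":[0,0,0],"fingers":-0.2},{"travel":[0.28,0,0],"rotation":[0,0,0],"fingers":-0.2},{"travel":[0.28,0,0],"rotation":[0,0,0],"fingers":-0.2}]'

```text
clock: 33.62
position: [554.2, -285.9, 58.8]
eef_rot: [-0.499, 0.501, 0.499, 0.501]
wrist_force: [-0.2, -0.4, -0.4]
finger_gap: 38.0
```

Request:
apply_moves --targets '[{"travel":[0.0,0,-0.017],"rotation":[0,0,0],"fingers":-0.2},{"travel":[0.07,0,-0.017],"rotation":[0,0,0],"fingers":-0.2},{"travel":[0.14,0,-0.017],"rotation":[0,0,0],"fingers":-0.2},{"travel":[0.2,0,-0.017],"rotation":[0,0,0],"fingers":-0.2},{"travel":[0.232,0,-0.017],"rotation":[0,0,0],"fingers":-0.2},{"travel":[0.232,0,-0.017],"rotation":[0,0,0],"fingers":-0.2},{"travel":[0.232,0,-0.017],"rotation":[0,0,0],"fingers":-0.2},{"travel":[0.232,0,-0.017],"rotation":[0,0,0],"fingers":-0.2}]'

```text
clock: 34.28
position: [554.2, -287.6, 35.5]
eef_rot: [-0.499, 0.501, 0.499, 0.501]
wrist_force: [-0.5, 0.4, 0.3]
finger_gap: 38.4
```

Request:
apply_moves --targets '[{"travel":[0.0,0,0],"rotation":[0,0,0],"fingers":-1},{"travel":[0,0,0],"rotation":[0,0,0],"fingers":-1},{"travel":[0,0,0],"rotation":[0,0,0],"fingers":-1},{"travel":[0,0,0],"rotation":[0,0,0],"fingers":-1},{"travel":[0,0,0],"rotation":[0,0,0],"fingers":-1},{"travel":[0,0,0],"rotation":[0,0,0],"fingers":-1},{"travel":[0,0,0],"rotation":[0,0,0],"fingers":-1},{"travel":[0,0,0],"rotation":[0,0,0],"fingers":-1}]'

```text
clock: 34.95
position: [554.2, -287.6, 35.5]
eef_rot: [-0.499, 0.501, 0.499, 0.501]
wrist_force: [-0.2, -0.6, 0.8]
finger_gap: 13.6
```

Run:
```python
from h import *
im,C=snap("w17")
```

```text
34.95 [ 554.2 -287.6   35.5] gap 13.6 yaw 89.75 F [-0.2 -0.6  0.8]
```

View pics/w17.png

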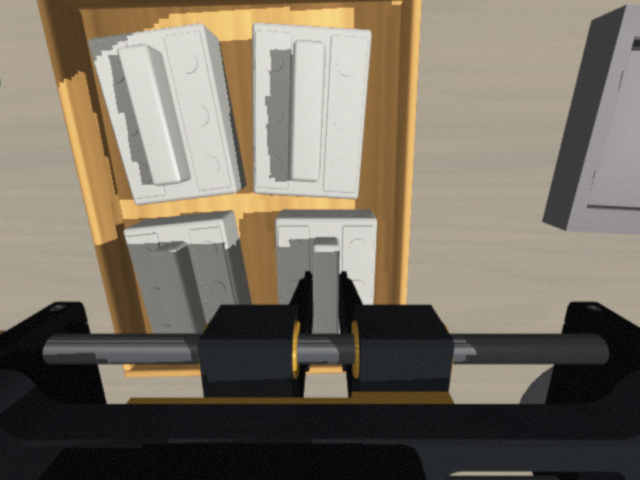

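Request:
apply_moves --targets '[{"travel":[-0.04,0,0],"rotation":[0,0,0],"fingers":-1},{"travel":[-0.1,0,0],"rotation":[0,0,0],"fingers":-1},{"travel":[-0.2,0,0],"rotation":[0,0,0],"fingers":-1},{"travel":[-0.32,0,0],"rotation":[0,0,0],"fingers":-1},{"travel":[-0.45,0,0],"rotation":[0,0,0],"fingers":-1},{"travel":[-0.58,0,0],"rotation":[0,0,0],"fingers":-1},{"travel":[-0.7,0,0],"rotation":[0,0,0],"fingers":-1},{"travel":[-0.75,0,0],"rotation":[0,0,0],"fingers":-1}]'

```text
clock: 35.67
position: [554.7, -287.9, 113.0]
eef_rot: [-0.5, 0.501, 0.498, 0.501]
wrist_force: [0.4, -1.0, -0.2]
finger_gap: 13.7
```

Request:
apply_moves --targets '[{"travel":[0,0.03,0.07],"rotation":[0,0,0],"fingers":-1},{"travel":[0,0.08,0.17],"rotation":[0,0,0],"fingers":-1},{"travel":[0,0.13,0.28],"rotation":[0,0,0],"fingers":-1},{"travel":[0,0.18,0.4],"rotation":[0,0,0],"fingers":-1},{"travel":[0,0.24,0.52],"rotation":[0,0,0],"fingers":-1},{"travel":[0,0.3,0.65],"rotation":[0,0,0],"fingers":-1},{"travel":[0,0.36,0.77],"rotation":[0,0,0],"fingers":-1},{"travel":[0,0.42,0.9],"rotation":[0,0,0],"fingers":-1}]'

```text
clock: 36.33
position: [511.4, -195.6, 110.0]
eef_rot: [-0.499, 0.501, 0.499, 0.501]
wrist_force: [0.7, -0.4, -0.5]
finger_gap: 13.8
```

Request:
apply_moves --targets '[{"travel":[0,0.06,0.12],"rotation":[0.003,0,0],"fingers":-1},{"travel":[0,0.12,0.25],"rotation":[0.006,0,0],"fingers":-1},{"travel":[0,0.18,0.38],"rotation":[0.009,0,0],"fingers":-1},{"travel":[0,0.24,0.52],"rotation":[0.012,0,0],"fingers":-1},{"travel":[0,0.31,0.66],"rotation":[0.015,0,0],"fingers":-1},{"travel":[0,0.37,0.79],"rotation":[0.0153,0,0],"fingers":-1},{"travel":[0,0.41,0.88],"rotation":[0.0153,0,0],"fingers":-1},{"travel":[0,0.415,0.89],"rotation":[0.0153,0,0],"fingers":-1}]'

```text
clock: 37.0
position: [470.4, -106.5, 110.4]
eef_rot: [-0.487, 0.513, 0.487, 0.513]
wrist_force: [0.3, -0.2, -1.0]
finger_gap: 13.6
```

Request:
apply_moves --targets '[{"travel":[0.05,0,0],"rotation":[0,0,0],"fingers":-1},{"travel":[0.1,0,0],"rotation":[0,0,0],"fingers":-1},{"travel":[0.16,0,0],"rotation":[0,0,0],"fingers":-1},{"travel":[0.22,0,0],"rotation":[0,0,0],"fingers":-1},{"travel":[0.27,0,0],"rotation":[0,0,0],"fingers":-1},{"travel":[0.3,0,0],"rotation":[0,0,0],"fingers":-1},{"travel":[0.3,0,0],"rotation":[0,0,0],"fingers":-1},{"travel":[0.3,0,0],"rotation":[0,0,0],"fingers":-1}]'

```text
clock: 37.67
position: [471.4, -108.3, 80.2]
eef_rot: [-0.487, 0.513, 0.487, 0.513]
wrist_force: [-0.0, 0.3, -1.0]
finger_gap: 13.7
```

Run:
```python
from h import *
im,C=snap("w18")
```

```text
37.6667 [ 471.4 -108.3   80.2] gap 13.7 yaw 86.98 F [-0.   0.3 -1. ]
```

View pics/w18.png

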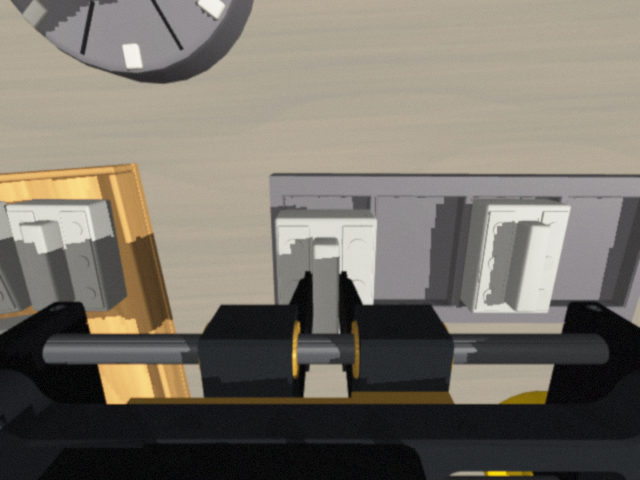

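Run:
```python
from h import *
im,C=load("w18")
print("cass front corners",ray(C,[(277,211),(377,210)],75.7).round(1))
print("dock outer front", ray(C,[(271,175),(640,175)],22).round(1))
cv2.imwrite("pics/z18.png",cv2.resize(im[160:320,250:400],None,fx=5,fy=3.7,interpolation=2))
```

```text
cass front corners [[ 426.6 -131.5   75.7]
 [ 428.9  -78.3   75.7]]
dock outer front [[ 412.6 -141.8   22. ]
 [ 425.9  107.3   22. ]]
```

View pics/z18.png

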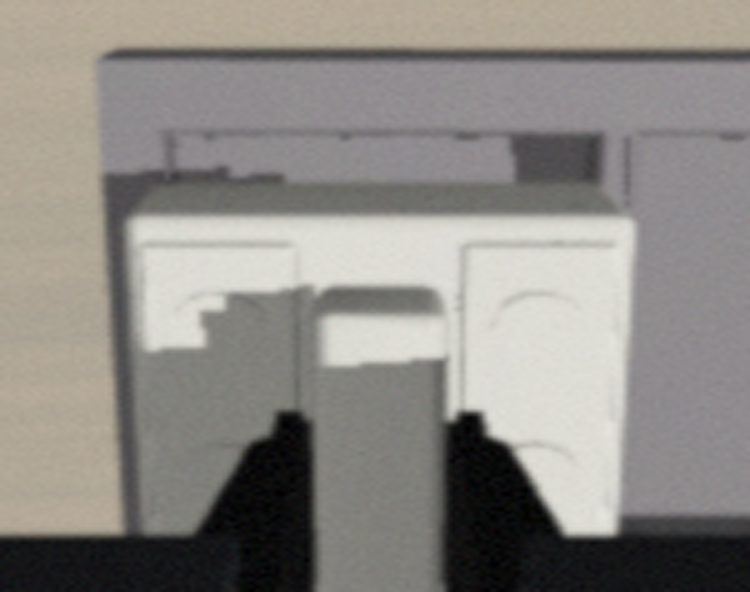

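Request:
apply_moves --targets '[{"travel":[0.06,0.004,0],"rotation":[0,0,0],"fingers":-1},{"travel":[0.12,0.004,0],"rotation":[0,0,0],"fingers":-1},{"travel":[0.18,0.004,0],"rotation":[0,0,0],"fingers":-1},{"travel":[0.23,0.004,0],"rotation":[0,0,0],"fingers":-1},{"travel":[0.28,0.004,0],"rotation":[0,0,0],"fingers":-1},{"travel":[0.32,0.004,0],"rotation":[0,0,0],"fingers":-1},{"travel":[0.35,0.004,0],"rotation":[0,0,0],"fingers":-1},{"travel":[0.37,0.004,0],"rotation":[0,0,0],"fingers":-1}]'

```text
clock: 38.38
position: [470.9, -108.1, 42.9]
eef_rot: [-0.487, 0.513, 0.487, 0.513]
wrist_force: [-0.4, -0.9, -1.0]
finger_gap: 13.7
```

Request:
apply_moves --targets '[{"travel":[0.005,0,0],"rotation":[0,0,0],"fingers":-1},{"travel":[0.01,0,0],"rotation":[0,0,0],"fingers":-1},{"travel":[0.015,0,0],"rotation":[0,0,0],"fingers":-1},{"travel":[0.02,0,0],"rotation":[0,0,0],"fingers":-1},{"travel":[0.025,0,0],"rotation":[0,0,0],"fingers":-1},{"travel":[0.025,0,0],"rotation":[0,0,0],"fingers":-1},{"travel":[0.025,0,0],"rotation":[0,0,0],"fingers":-1},{"travel":[0.025,0,0],"rotation":[0,0,0],"fingers":-1}]'

```text
clock: 39.05
position: [471.0, -108.2, 41.0]
eef_rot: [-0.487, 0.513, 0.487, 0.513]
wrist_force: [0.6, 0.2, -0.3]
finger_gap: 13.6
```

Run:
```python
from h import *
im,C=snap("w19")
```

```text
39.05 [ 471.  -108.2   41. ] gap 13.6 yaw 87.0 F [ 0.6  0.2 -0.3]
```

View pics/w19.png

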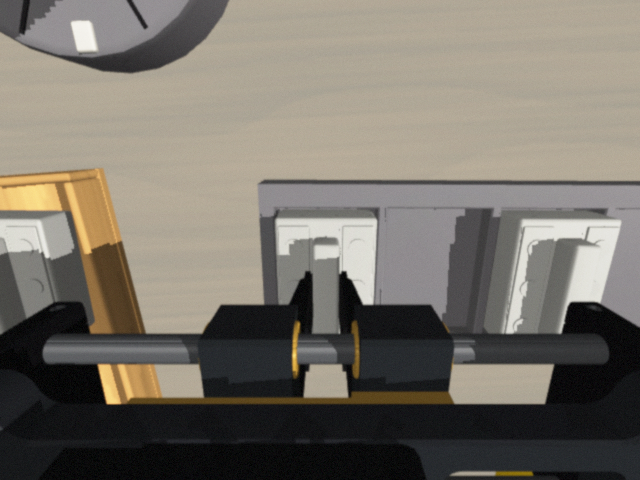

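Request:
apply_moves --targets '[{"travel":[0.0,0,0],"rotation":[0,0,0],"fingers":-0.3},{"travel":[0.0,0,0],"rotation":[0,0,0],"fingers":-0.3},{"travel":[0.0,0,0],"rotation":[0,0,0],"fingers":-0.3},{"travel":[0.0,0,0],"rotation":[0,0,0],"fingers":-0.3},{"travel":[-0.1,0,0],"rotation":[0,0,0],"fingers":-0.3},{"travel":[-0.3,0,0],"rotation":[0,0,0],"fingers":-0.3},{"travel":[-0.55,0,0],"rotation":[0,0,0],"fingers":-0.3},{"travel":[-0.8,0,0],"rotation":[0,0,0],"fingers":-0.3}]'

```text
clock: 39.77
position: [470.7, -108.1, 122.3]
eef_rot: [-0.486, 0.513, 0.487, 0.513]
wrist_force: [0.6, -0.5, -0.4]
finger_gap: 33.1
```

Run:
```python
from h import *
im,C=snap("w20")
cv2.imwrite("pics/z20.png",cv2.resize(im[150:330,:],None,fx=1.25,fy=2,interpolation=2))
```

```text
39.7667 [ 470.7 -108.1  122.3] gap 33.1 yaw 86.99 F [ 0.6 -0.5 -0.4]
```

View pics/z20.png

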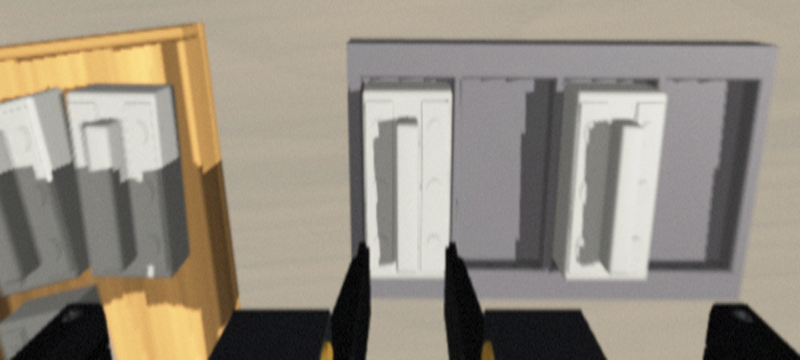

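Request:
apply_moves --targets '[{"travel":[0,0,-0.1],"rotation":[0,0,0],"fingers":-0.2},{"travel":[0,0,-0.22],"rotation":[0,0,0],"fingers":-0.2},{"travel":[0,0,-0.34],"rotation":[0,0,0],"fingers":-0.2},{"travel":[0,0,-0.46],"rotation":[0,0,0],"fingers":-0.2},{"travel":[0,0,-0.58],"rotation":[0,0,0],"fingers":-0.2},{"travel":[0,0,-0.7],"rotation":[0,0,0],"fingers":-0.2},{"travel":[0,0,-0.82],"rotation":[0,0,0],"fingers":-0.2},{"travel":[0,0,-0.94],"rotation":[0,0,0],"fingers":-0.2}]'

```text
clock: 40.48
position: [465.8, -203.5, 120.6]
eef_rot: [-0.486, 0.513, 0.487, 0.513]
wrist_force: [0.5, 0.1, -0.3]
finger_gap: 38.2
```

Request:
apply_moves --targets '[{"travel":[0,0,-0.12],"rotation":[0,0,0],"fingers":-0.2},{"travel":[0,0,-0.26],"rotation":[0,0,0],"fingers":-0.2},{"travel":[0,0,-0.42],"rotation":[0,0,0],"fingers":-0.2},{"travel":[0.05,-0.02,-0.58],"rotation":[0,0,0],"fingers":-0.2},{"travel":[0.15,-0.03,-0.74],"rotation":[0,0,0],"fingers":-0.2},{"travel":[0.25,-0.03,-0.88],"rotation":[0,0,0],"fingers":-0.2},{"travel":[0.33,-0.03,-0.945],"rotation":[0,0,0],"fingers":-0.2},{"travel":[0.35,-0.03,-0.945],"rotation":[0,0,0],"fingers":-0.2}]'

```text
clock: 41.15
position: [463.3, -297.6, 83.7]
eef_rot: [-0.485, 0.513, 0.487, 0.513]
wrist_force: [0.7, 0.8, -0.4]
finger_gap: 38.0
```

Run:
```python
from h import *
im,C=snap("w21")
r=rect(im,C,420,505,-335,-260,47,6)
cv2.imwrite("pics/r21.png",grid(r,505,-260,6,10))
```

```text
41.15 [ 463.3 -297.6   83.7] gap 38.0 yaw 86.91 F [ 0.7  0.8 -0.4]
```

View pics/r21.png

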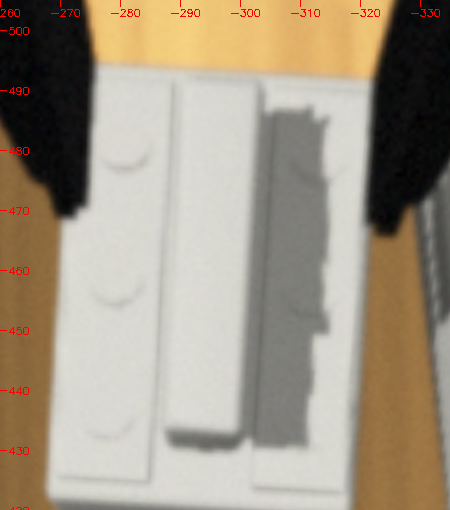

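View pics/w21.png

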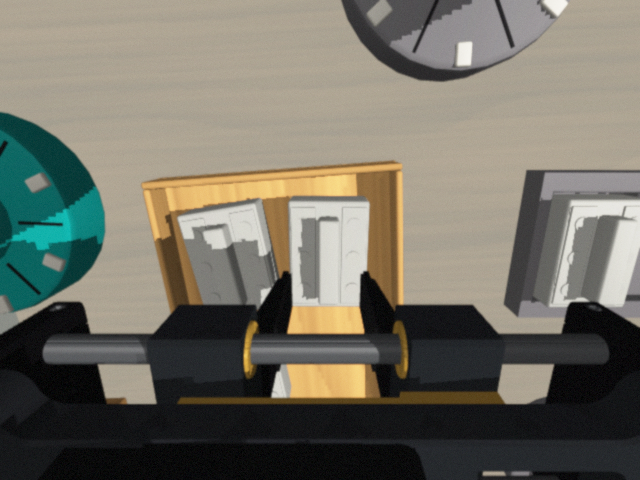

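Request:
apply_moves --targets '[{"travel":[0.05,0,0.02],"rotation":[0,0,0],"fingers":-0.2},{"travel":[0.12,0,0.02],"rotation":[0,0,0],"fingers":-0.2},{"travel":[0.2,0,0.02],"rotation":[0,0,0],"fingers":-0.2},{"travel":[0.25,0,0.02],"rotation":[0,0,0],"fingers":-0.2},{"travel":[0.28,0,0.02],"rotation":[0,0,0],"fingers":-0.2},{"travel":[0.28,0,0.02],"rotation":[0,0,0],"fingers":-0.2},{"travel":[0.28,0,0.02],"rotation":[0,0,0],"fingers":-0.2},{"travel":[0.28,0,0.02],"rotation":[0,0,0],"fingers":-0.2}]'

```text
clock: 41.87
position: [464.3, -294.6, 58.1]
eef_rot: [-0.487, 0.513, 0.487, 0.513]
wrist_force: [-0.4, -0.6, 0.1]
finger_gap: 38.0
```

Request:
apply_moves --targets '[{"travel":[0.0,0.013,-0.009],"rotation":[0,0,0],"fingers":-0.2},{"travel":[0.08,0.013,-0.009],"rotation":[0,0,0],"fingers":-0.2},{"travel":[0.16,0.013,-0.009],"rotation":[0,0,0],"fingers":-0.2},{"travel":[0.21,0.013,-0.009],"rotation":[0,0,0],"fingers":-0.2},{"travel":[0.226,0.013,-0.009],"rotation":[0,0,0],"fingers":-0.2},{"travel":[0.226,0.013,-0.009],"rotation":[0,0,0],"fingers":-0.2},{"travel":[0.226,0.013,-0.009],"rotation":[0,0,0],"fingers":-0.2},{"travel":[0.226,0.013,-0.009],"rotation":[0,0,0],"fingers":-1}]'

```text
clock: 42.53
position: [463.0, -295.5, 35.4]
eef_rot: [-0.487, 0.513, 0.487, 0.513]
wrist_force: [-0.3, 0.2, 0.8]
finger_gap: 34.9
```

Request:
apply_moves --targets '[{"travel":[0.0,0,0],"rotation":[0,0,0],"fingers":-1},{"travel":[0,0,0],"rotation":[0,0,0],"fingers":-1},{"travel":[0,0,0],"rotation":[0,0,0],"fingers":-1},{"travel":[0,0,0],"rotation":[0,0,0],"fingers":-1},{"travel":[-0.06,0,0],"rotation":[0,0,0],"fingers":-1},{"travel":[-0.2,0,0],"rotation":[0,0,0],"fingers":-1},{"travel":[-0.45,0,0],"rotation":[0,0,0],"fingers":-1},{"travel":[-0.75,0,0],"rotation":[0,0,0],"fingers":-1}]'

```text
clock: 43.2
position: [462.2, -294.9, 110.4]
eef_rot: [-0.486, 0.513, 0.488, 0.513]
wrist_force: [0.3, -0.1, -1.2]
finger_gap: 13.7
```

Request:
apply_moves --targets '[{"travel":[0,0,0.07],"rotation":[0,0,0],"fingers":-1},{"travel":[0,0,0.16],"rotation":[0,0,0],"fingers":-1},{"travel":[0,0,0.27],"rotation":[0,0,0],"fingers":-1},{"travel":[0,0,0.38],"rotation":[0,0,0],"fingers":-1},{"travel":[0,0,0.5],"rotation":[0,0,0],"fingers":-1},{"travel":[0,0,0.62],"rotation":[0,0,0],"fingers":-1},{"travel":[0,0,0.74],"rotation":[0,0,0],"fingers":-1},{"travel":[0,0,0.85],"rotation":[0,0,0],"fingers":-1}]'

```text
clock: 43.87
position: [467.3, -209.0, 110.0]
eef_rot: [-0.487, 0.513, 0.487, 0.513]
wrist_force: [0.5, -0.1, -1.0]
finger_gap: 14.2
```

Request:
apply_moves --targets '[{"travel":[0,0,0.11],"rotation":[0,0,0],"fingers":-1},{"travel":[0,0,0.22],"rotation":[0,0,0],"fingers":-1},{"travel":[0,0,0.33],"rotation":[0,0,0],"fingers":-1},{"travel":[0,0,0.44],"rotation":[0,0,0],"fingers":-1},{"travel":[0,0,0.55],"rotation":[0,0,0],"fingers":-1},{"travel":[0,0,0.66],"rotation":[0,0,0],"fingers":-1},{"travel":[0,0,0.76],"rotation":[0,0,0],"fingers":-1},{"travel":[0,0,0.85],"rotation":[0,0,0],"fingers":-1}]'

```text
clock: 44.53
position: [471.8, -124.6, 110.3]
eef_rot: [-0.487, 0.513, 0.487, 0.513]
wrist_force: [0.7, -1.2, 0.2]
finger_gap: 13.7
```

Request:
apply_moves --targets '[{"travel":[0,0,0.1],"rotation":[0,0,0],"fingers":-1},{"travel":[0,0,0.22],"rotation":[0,0,0],"fingers":-1},{"travel":[0,0,0.36],"rotation":[0,0,0],"fingers":-1},{"travel":[0,0.01,0.5],"rotation":[0,0,0],"fingers":-1},{"travel":[0,0.018,0.64],"rotation":[0,0,0],"fingers":-1},{"travel":[0,0.018,0.76],"rotation":[0,0,0],"fingers":-1},{"travel":[0.05,0.018,0.83],"rotation":[0,0,0],"fingers":-1},{"travel":[0.1,0.018,0.83],"rotation":[0,0,0],"fingers":-1}]'

```text
clock: 45.2
position: [474.5, -41.4, 100.1]
eef_rot: [-0.487, 0.512, 0.487, 0.513]
wrist_force: [-0.1, 0.0, -0.8]
finger_gap: 13.8
```

Request:
apply_moves --targets '[{"travel":[0.05,0,0],"rotation":[0,0,0],"fingers":-1},{"travel":[0.1,0,0],"rotation":[0,0,0],"fingers":-1},{"travel":[0.15,0,0],"rotation":[0,0,0],"fingers":-1},{"travel":[0.2,0,0],"rotation":[0,0,0],"fingers":-1},{"travel":[0.2,0,0],"rotation":[0,0,0],"fingers":-1},{"travel":[0.2,0,0],"rotation":[0,0,0],"fingers":-1},{"travel":[0.2,0,0],"rotation":[0,0,0],"fingers":-1},{"travel":[0.2,0,0],"rotation":[0,0,0],"fingers":-1}]'

```text
clock: 45.87
position: [474.5, -42.8, 80.5]
eef_rot: [-0.487, 0.513, 0.487, 0.513]
wrist_force: [0.5, -0.2, -0.4]
finger_gap: 13.8
```

Run:
```python
from h import *
im,C=snap("w22")
```

```text
45.8667 [474.5 -42.8  80.5] gap 13.8 yaw 86.98 F [ 0.5 -0.2 -0.4]
```

View pics/w22.png

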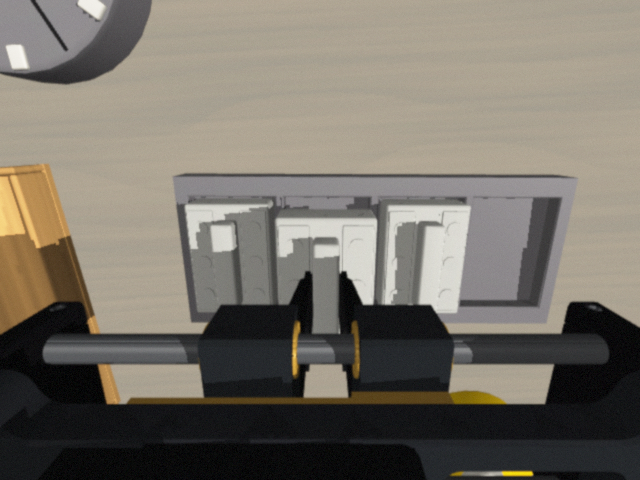

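Request:
apply_moves --targets '[{"travel":[0.06,0,0.003],"rotation":[0,0,0],"fingers":-1},{"travel":[0.12,0,0.003],"rotation":[0,0,0],"fingers":-1},{"travel":[0.18,0,0.003],"rotation":[0,0,0],"fingers":-1},{"travel":[0.23,0,0.003],"rotation":[0,0,0],"fingers":-1},{"travel":[0.28,0,0.003],"rotation":[0,0,0],"fingers":-1},{"travel":[0.32,0,0.003],"rotation":[0,0,0],"fingers":-1},{"travel":[0.35,0,0.003],"rotation":[0,0,0],"fingers":-1},{"travel":[0.37,0,0.003],"rotation":[0,0,0],"fingers":-1}]'

```text
clock: 46.58
position: [474.3, -42.3, 42.8]
eef_rot: [-0.487, 0.513, 0.487, 0.513]
wrist_force: [-0.2, 0.4, -0.8]
finger_gap: 14.2
```

Request:
apply_moves --targets '[{"travel":[0.005,0,0],"rotation":[0,0,0],"fingers":-1},{"travel":[0.01,0,0],"rotation":[0,0,0],"fingers":-1},{"travel":[0.015,0,0],"rotation":[0,0,0],"fingers":-1},{"travel":[0.02,0,0],"rotation":[0,0,0],"fingers":-1},{"travel":[0.025,0,0],"rotation":[0,0,0],"fingers":-1},{"travel":[0.025,0,0],"rotation":[0,0,0],"fingers":-1},{"travel":[0.025,0,0],"rotation":[0,0,0],"fingers":-1},{"travel":[0.025,0,0],"rotation":[0,0,0],"fingers":-1}]'

```text
clock: 47.25
position: [474.4, -42.4, 40.9]
eef_rot: [-0.487, 0.513, 0.487, 0.513]
wrist_force: [0.4, 1.2, -1.8]
finger_gap: 13.7
```

Run:
```python
from h import *
im,C=snap("w23")
```

```text
47.25 [474.4 -42.4  40.9] gap 13.7 yaw 86.99 F [ 0.4  1.2 -1.8]
```

View pics/w23.png

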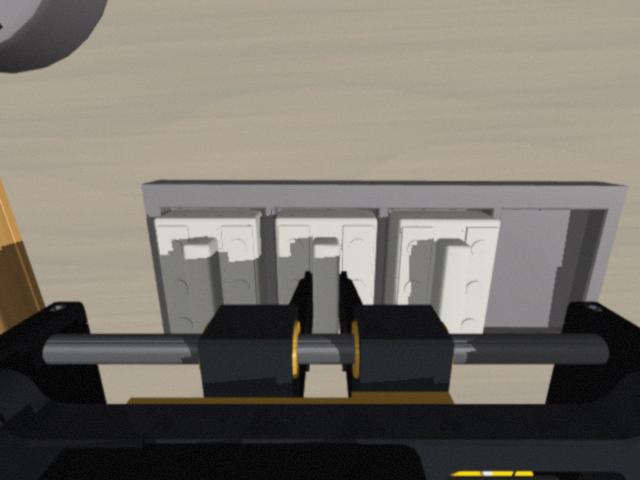

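Level with its neighbours. Release and lift.

Request:
apply_moves --targets '[{"travel":[0.0,0,0],"rotation":[0,0,0],"fingers":-0.3},{"travel":[0.0,0,0],"rotation":[0,0,0],"fingers":-0.3},{"travel":[0.0,0,0],"rotation":[0,0,0],"fingers":-0.3},{"travel":[0.0,0,0],"rotation":[0,0,0],"fingers":-0.3},{"travel":[-0.1,0,0],"rotation":[0,0,0],"fingers":-0.3},{"travel":[-0.3,0,0],"rotation":[0,0,0],"fingers":-0.3},{"travel":[-0.55,0,0],"rotation":[0,0,0],"fingers":-0.3},{"travel":[-0.8,0,0],"rotation":[0,0,0],"fingers":-0.3}]'

```text
clock: 47.97
position: [474.0, -42.3, 121.5]
eef_rot: [-0.486, 0.513, 0.487, 0.513]
wrist_force: [0.3, -0.2, 1.6]
finger_gap: 33.2
```

Run:
```python
from h import *
im,C=snap("w24")
cv2.imwrite("pics/z24.png",cv2.resize(im[150:330,:],None,fx=1.25,fy=2,interpolation=2))
```

```text
47.9667 [474.  -42.3 121.5] gap 33.2 yaw 86.99 F [ 0.3 -0.2  1.6]
```

View pics/z24.png

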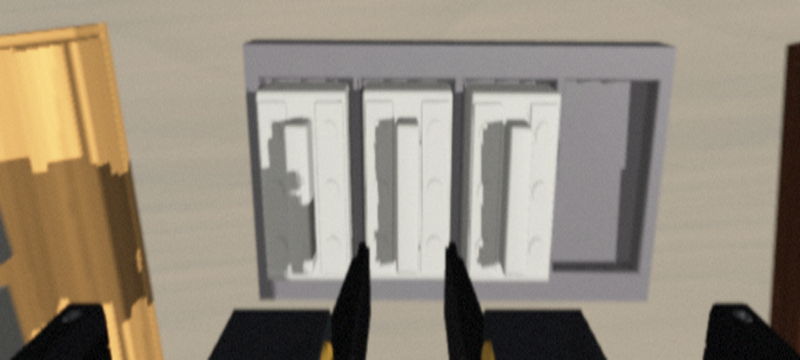

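Request:
apply_moves --targets '[{"travel":[0,0,-0.1],"rotation":[0,0,0],"fingers":-0.2},{"travel":[0,0,-0.22],"rotation":[0,0,0],"fingers":-0.2},{"travel":[0,0,-0.35],"rotation":[0,0,0],"fingers":-0.2},{"travel":[0,0,-0.48],"rotation":[0,0,0],"fingers":-0.2},{"travel":[0,0,-0.61],"rotation":[0,0,0],"fingers":-0.2},{"travel":[0,0,-0.74],"rotation":[0,0,0],"fingers":-0.2},{"travel":[0,0,-0.87],"rotation":[0,0,0],"fingers":-0.2},{"travel":[0,0,-1.0],"rotation":[0,0,0],"fingers":-0.2}]'

```text
clock: 48.68
position: [468.3, -143.7, 119.4]
eef_rot: [-0.486, 0.513, 0.487, 0.513]
wrist_force: [1.1, 0.4, 0.3]
finger_gap: 38.1
```

Request:
apply_moves --targets '[{"travel":[0,0,-0.12],"rotation":[0,0,0],"fingers":-0.2},{"travel":[0,0,-0.25],"rotation":[0,0,0],"fingers":-0.2},{"travel":[0,0,-0.37],"rotation":[0,0,0],"fingers":-0.2},{"travel":[0,0,-0.5],"rotation":[0,0,0],"fingers":-0.2},{"travel":[0,0,-0.62],"rotation":[0,0,0],"fingers":-0.2},{"travel":[0,0,-0.75],"rotation":[0,0,0],"fingers":-0.2},{"travel":[0,0,-0.87],"rotation":[0,0,0],"fingers":-0.2},{"travel":[0,0,-1.0],"rotation":[0,0,0],"fingers":-0.2}]'

```text
clock: 49.35
position: [463.7, -243.3, 120.8]
eef_rot: [-0.487, 0.513, 0.487, 0.513]
wrist_force: [-0.2, 0.9, -0.1]
finger_gap: 38.1
```

Request:
apply_moves --targets '[{"travel":[0,0,-0.12],"rotation":[-0.006,0,0],"fingers":-0.2},{"travel":[0,0,-0.25],"rotation":[-0.013,0,0],"fingers":-0.2},{"travel":[0,0,-0.37],"rotation":[-0.02,0,0],"fingers":-0.2},{"travel":[0,0,-0.5],"rotation":[-0.027,0,0],"fingers":-0.2},{"travel":[0,0,-0.62],"rotation":[-0.034,0,0],"fingers":-0.2},{"travel":[0,0,-0.75],"rotation":[-0.041,0,0],"fingers":-0.2},{"travel":[0,0,-0.87],"rotation":[-0.048,0,0],"fingers":-0.2},{"travel":[0,0,-1.0],"rotation":[-0.0517,0,0],"fingers":-0.2}]'

```text
clock: 50.02
position: [458.4, -343.1, 120.8]
eef_rot: [-0.527, 0.471, 0.527, 0.471]
wrist_force: [-0.2, -0.4, -0.2]
finger_gap: 37.8
```

Request:
apply_moves --targets '[{"travel":[0,-0.01,-0.1],"rotation":[0,0,0],"fingers":-0.2},{"travel":[0.03,-0.02,-0.17],"rotation":[0,0,0],"fingers":-0.2},{"travel":[0.08,-0.03,-0.22],"rotation":[0,0,0],"fingers":-0.2},{"travel":[0.16,-0.04,-0.245],"rotation":[0,0,0],"fingers":-0.2},{"travel":[0.25,-0.04,-0.245],"rotation":[0,0,0],"fingers":-0.2},{"travel":[0.32,-0.04,-0.245],"rotation":[0,0,0],"fingers":-0.2},{"travel":[0.35,-0.04,-0.245],"rotation":[0,0,0],"fingers":-0.2},{"travel":[0.35,-0.04,-0.245],"rotation":[0,0,0],"fingers":-0.2}]'

```text
clock: 50.68
position: [465.0, -365.1, 84.6]
eef_rot: [-0.526, 0.472, 0.528, 0.472]
wrist_force: [0.1, 1.1, -0.2]
finger_gap: 38.0
```

Run:
```python
from h import *
im,C=snap("w25")
r=rect(im,C,420,505,-405,-325,47,6)
cv2.imwrite("pics/r25.png",grid(r,505,-325,6,10))
```

```text
50.6833 [ 465.  -365.1   84.6] gap 38.0 yaw 96.32 F [ 0.1  1.1 -0.2]
```

View pics/r25.png

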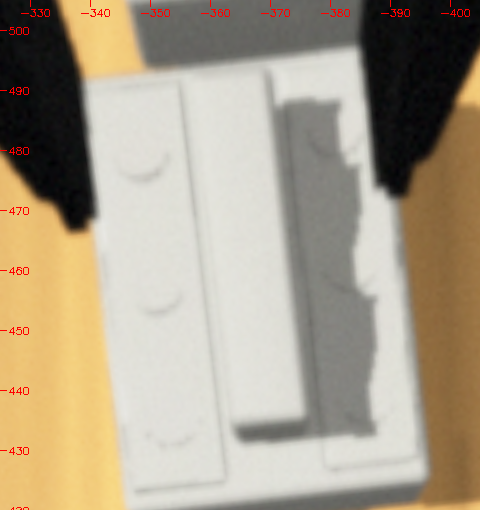

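View pics/w25.png

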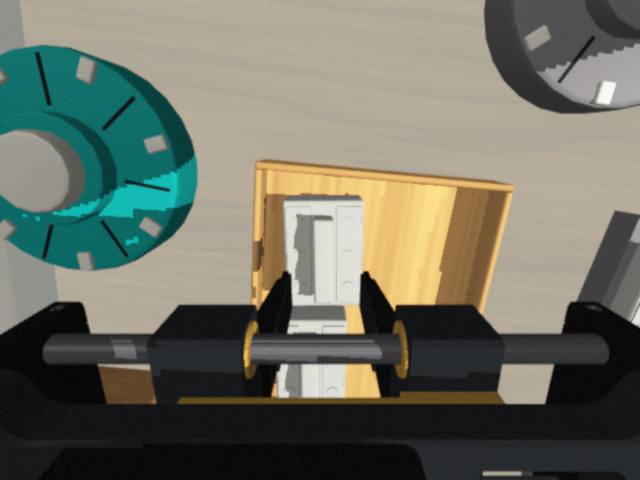

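Request:
apply_moves --targets '[{"travel":[0.05,0,0],"rotation":[0,0,0],"fingers":-0.2},{"travel":[0.12,0,0],"rotation":[0,0,0],"fingers":-0.2},{"travel":[0.2,0,0],"rotation":[0,0,0],"fingers":-0.2},{"travel":[0.25,0,0],"rotation":[0,0,0],"fingers":-0.2},{"travel":[0.28,0,0],"rotation":[0,0,0],"fingers":-0.2},{"travel":[0.28,0,0],"rotation":[0,0,0],"fingers":-0.2},{"travel":[0.28,0,0],"rotation":[0,0,0],"fingers":-0.2},{"travel":[0.28,0,0],"rotation":[0,0,0],"fingers":-0.2}]'

```text
clock: 51.4
position: [465.4, -366.0, 58.0]
eef_rot: [0.527, -0.472, -0.527, -0.472]
wrist_force: [0.0, 0.5, -0.2]
finger_gap: 37.9
```

Request:
apply_moves --targets '[{"travel":[0.0,0.016,-0.006],"rotation":[0,0,0],"fingers":-0.2},{"travel":[0.08,0.016,-0.006],"rotation":[0,0,0],"fingers":-0.2},{"travel":[0.16,0.016,-0.006],"rotation":[0,0,0],"fingers":-0.2},{"travel":[0.21,0.016,-0.006],"rotation":[0,0,0],"fingers":-0.2},{"travel":[0.225,0.016,-0.006],"rotation":[0,0,0],"fingers":-0.2},{"travel":[0.225,0.016,-0.006],"rotation":[0,0,0],"fingers":-0.2},{"travel":[0.225,0.016,-0.006],"rotation":[0,0,0],"fingers":-0.2},{"travel":[0.225,0.016,-0.006],"rotation":[0,0,0],"fingers":-1}]'

```text
clock: 52.07
position: [463.8, -366.7, 35.4]
eef_rot: [0.527, -0.472, -0.527, -0.472]
wrist_force: [0.5, 0.1, 0.5]
finger_gap: 35.3
```

Request:
apply_moves --targets '[{"travel":[0.0,0,0],"rotation":[0,0,0],"fingers":-1},{"travel":[0,0,0],"rotation":[0,0,0],"fingers":-1},{"travel":[0,0,0],"rotation":[0,0,0],"fingers":-1},{"travel":[0,0,0],"rotation":[0,0,0],"fingers":-1},{"travel":[-0.06,0,0],"rotation":[0,0,0],"fingers":-1},{"travel":[-0.2,0,0],"rotation":[0,0,0],"fingers":-1},{"travel":[-0.45,0,0],"rotation":[0,0,0],"fingers":-1},{"travel":[-0.75,0,0],"rotation":[0,0,0],"fingers":-1}]'

```text
clock: 52.73
position: [463.1, -366.1, 110.2]
eef_rot: [-0.526, 0.472, 0.528, 0.472]
wrist_force: [0.2, -0.3, -0.4]
finger_gap: 13.7
```

Request:
apply_moves --targets '[{"travel":[0,-0.01,0.07],"rotation":[0.005,0,0],"fingers":-1},{"travel":[0,-0.02,0.17],"rotation":[0.012,0,0],"fingers":-1},{"travel":[0,-0.04,0.3],"rotation":[0.019,0,0],"fingers":-1},{"travel":[0,-0.06,0.44],"rotation":[0.026,0,0],"fingers":-1},{"travel":[0,-0.08,0.58],"rotation":[0.033,0,0],"fingers":-1},{"travel":[0,-0.1,0.72],"rotation":[0.04,0,0],"fingers":-1},{"travel":[0,-0.13,0.86],"rotation":[0.047,0,0],"fingers":-1},{"travel":[0,-0.15,1.0],"rotation":[0.0517,0,0],"fingers":-1}]'

```text
clock: 53.4
position: [467.6, -264.7, 110.3]
eef_rot: [-0.486, 0.513, 0.486, 0.513]
wrist_force: [-0.7, 0.2, -1.4]
finger_gap: 13.7
```

Request:
apply_moves --targets '[{"travel":[0,0,0.12],"rotation":[0,0,0],"fingers":-1},{"travel":[0,0,0.25],"rotation":[0,0,0],"fingers":-1},{"travel":[0,0,0.37],"rotation":[0,0,0],"fingers":-1},{"travel":[0,0,0.5],"rotation":[0,0,0],"fingers":-1},{"travel":[0,0,0.62],"rotation":[0,0,0],"fingers":-1},{"travel":[0,0,0.75],"rotation":[0,0,0],"fingers":-1},{"travel":[0,0,0.87],"rotation":[0,0,0],"fingers":-1},{"travel":[0,0,1.0],"rotation":[0,0,0],"fingers":-1}]'

```text
clock: 54.07
position: [473.0, -164.6, 110.3]
eef_rot: [-0.487, 0.513, 0.487, 0.513]
wrist_force: [0.1, -0.0, -1.6]
finger_gap: 13.5
```

Request:
apply_moves --targets '[{"travel":[0,0,0.12],"rotation":[0,0,0],"fingers":-1},{"travel":[0,0,0.25],"rotation":[0,0,0],"fingers":-1},{"travel":[0,0,0.37],"rotation":[0,0,0],"fingers":-1},{"travel":[0,0,0.5],"rotation":[0,0,0],"fingers":-1},{"travel":[0,0,0.62],"rotation":[0,0,0],"fingers":-1},{"travel":[0,0,0.75],"rotation":[0,0,0],"fingers":-1},{"travel":[0,0,0.87],"rotation":[0,0,0],"fingers":-1},{"travel":[0,0,1.0],"rotation":[0,0,0],"fingers":-1}]'

```text
clock: 54.73
position: [478.2, -64.8, 110.3]
eef_rot: [-0.487, 0.513, 0.487, 0.513]
wrist_force: [-0.7, -0.1, 0.2]
finger_gap: 13.2
```

Request:
apply_moves --targets '[{"travel":[0,0,0.12],"rotation":[0,0,0],"fingers":-1},{"travel":[0,0,0.25],"rotation":[0,0,0],"fingers":-1},{"travel":[0,0,0.37],"rotation":[0,0,0],"fingers":-1},{"travel":[0,0,0.5],"rotation":[0,0,0],"fingers":-1},{"travel":[0,0,0.62],"rotation":[0,0,0],"fingers":-1},{"travel":[0,0,0.75],"rotation":[0,0,0],"fingers":-1},{"travel":[0,0,0.87],"rotation":[0,0,0],"fingers":-1},{"travel":[0,0,1.0],"rotation":[0,0,0],"fingers":-1}]'

```text
clock: 55.4
position: [483.4, 35.1, 110.3]
eef_rot: [-0.487, 0.513, 0.487, 0.513]
wrist_force: [-0.1, -0.0, -0.7]
finger_gap: 13.6
```

Request:
apply_moves --targets '[{"travel":[0,0.01,0.12],"rotation":[0,0,0],"fingers":-1},{"travel":[0,0.02,0.25],"rotation":[0,0,0],"fingers":-1},{"travel":[0,0.03,0.37],"rotation":[0,0,0],"fingers":-1},{"travel":[0.02,0.04,0.47],"rotation":[0,0,0],"fingers":-1},{"travel":[0.1,0.05,0.54],"rotation":[0,0,0],"fingers":-1},{"travel":[0.2,0.05,0.554],"rotation":[0,0,0],"fingers":-1},{"travel":[0.28,0.05,0.554],"rotation":[0,0,0],"fingers":-1},{"travel":[0.3,0.05,0.554],"rotation":[0,0,0],"fingers":-1}]'

```text
clock: 56.07
position: [480.6, 89.3, 78.5]
eef_rot: [-0.486, 0.514, 0.487, 0.512]
wrist_force: [-0.2, 0.4, -1.0]
finger_gap: 13.9
```

Run:
```python
from h import *
im,C=snap("w26")
```

```text
56.0667 [480.6  89.3  78.5] gap 13.9 yaw 86.99 F [-0.2  0.4 -1. ]
```

View pics/w26.png

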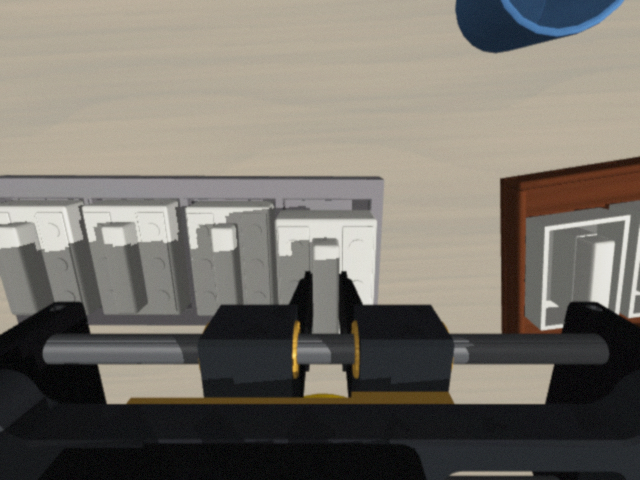

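Request:
apply_moves --targets '[{"travel":[0.04,0,0],"rotation":[0,0,0],"fingers":-1},{"travel":[0.09,0,0],"rotation":[0,0,0],"fingers":-1},{"travel":[0.14,0,0],"rotation":[0,0,0],"fingers":-1},{"travel":[0.19,0,0],"rotation":[0,0,0],"fingers":-1},{"travel":[0.2,0,0],"rotation":[0,0,0],"fingers":-1},{"travel":[0.2,0,0],"rotation":[0,0,0],"fingers":-1},{"travel":[0.2,0,0],"rotation":[0,0,0],"fingers":-1},{"travel":[0.2,0,0],"rotation":[0,0,0],"fingers":-1}]'

```text
clock: 56.78
position: [481.5, 89.6, 60.5]
eef_rot: [-0.487, 0.513, 0.487, 0.513]
wrist_force: [-0.4, 0.3, -1.1]
finger_gap: 13.5
```

Run:
```python
from h import *
im,C=snap("w27")
cv2.imwrite("pics/z27.png",cv2.resize(im[160:320,250:400],None,fx=5,fy=3.7,interpolation=2))
```

```text
56.7833 [481.5  89.6  60.5] gap 13.5 yaw 87.0 F [-0.4  0.3 -1.1]
```

View pics/z27.png

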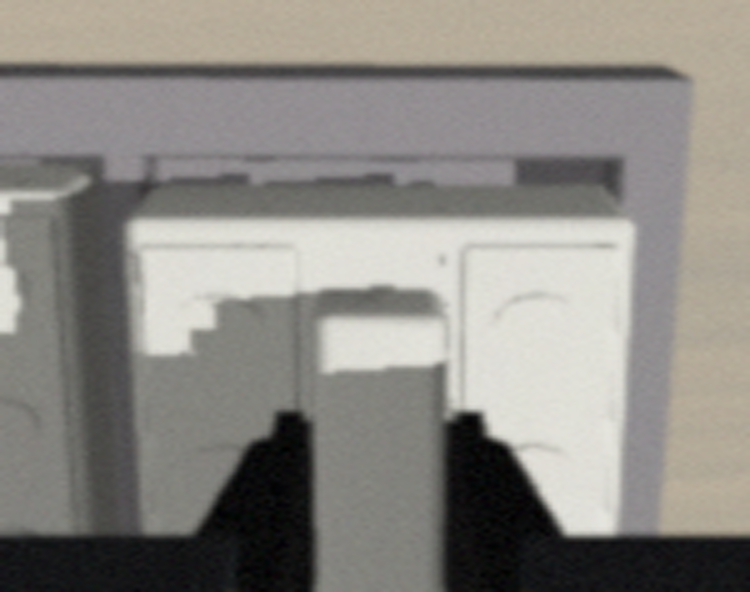

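Same in-hand position as the first cassette. Lowering.

Request:
apply_moves --targets '[{"travel":[0.04,0.003,0],"rotation":[0,0,0],"fingers":-1},{"travel":[0.08,0.003,0],"rotation":[0,0,0],"fingers":-1},{"travel":[0.12,0.003,0],"rotation":[0,0,0],"fingers":-1},{"travel":[0.15,0.003,0],"rotation":[0,0,0],"fingers":-1},{"travel":[0.17,0.003,0],"rotation":[0,0,0],"fingers":-1},{"travel":[0.185,0.003,0],"rotation":[0,0,0],"fingers":-1},{"travel":[0.195,0.003,0],"rotation":[0,0,0],"fingers":-1},{"travel":[0.195,0.003,0],"rotation":[0,0,0],"fingers":-1}]'

```text
clock: 57.5
position: [481.0, 89.6, 40.6]
eef_rot: [-0.487, 0.513, 0.487, 0.513]
wrist_force: [0.6, 0.0, -1.0]
finger_gap: 14.0
```

Run:
```python
from h import *
im,C=snap("w28")
```

```text
57.5 [481.   89.6  40.6] gap 14.0 yaw 86.99 F [ 0.6  0.  -1. ]
```

View pics/w28.png

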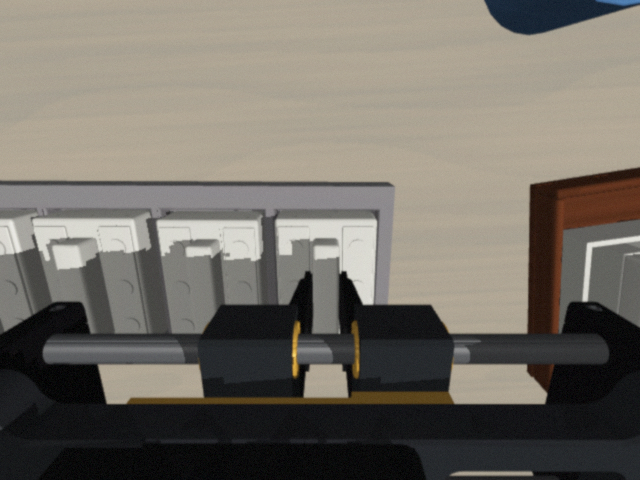

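Request:
apply_moves --targets '[{"travel":[0.0,0,0],"rotation":[0,0,0],"fingers":-0.3},{"travel":[0.0,0,0],"rotation":[0,0,0],"fingers":-0.3},{"travel":[0.0,0,0],"rotation":[0,0,0],"fingers":-0.3},{"travel":[0.0,0,0],"rotation":[0,0,0],"fingers":-0.3},{"travel":[-0.1,0,0],"rotation":[0,0,0],"fingers":-0.3},{"travel":[-0.3,0,0],"rotation":[0,0,0],"fingers":-0.3},{"travel":[-0.55,0,0],"rotation":[0,0,0],"fingers":-0.3},{"travel":[-0.8,0,0],"rotation":[0,0,0],"fingers":-0.3}]'

```text
clock: 58.22
position: [480.7, 89.6, 122.2]
eef_rot: [-0.487, 0.513, 0.487, 0.513]
wrist_force: [-0.2, -0.5, -0.2]
finger_gap: 33.1
```

Request:
apply_moves --targets '[{"travel":[-0.1,0,-0.1],"rotation":[0,0,0],"fingers":-0.3},{"travel":[-0.2,0,-0.2],"rotation":[0,0,0],"fingers":-0.3},{"travel":[-0.3,0,-0.34],"rotation":[0,0,0],"fingers":-0.5},{"travel":[-0.4,0,-0.48],"rotation":[0,0,0],"fingers":-0.8},{"travel":[-0.4,0,-0.62],"rotation":[0,0,0],"fingers":-1},{"travel":[-0.4,0,-0.76],"rotation":[0,0,0],"fingers":-1},{"travel":[-0.4,0,-0.9],"rotation":[0,0,0],"fingers":-1},{"travel":[-0.4,0,-1.0],"rotation":[0,0,0],"fingers":-1}]'

```text
clock: 58.88
position: [475.3, -12.0, 160.6]
eef_rot: [-0.486, 0.513, 0.487, 0.513]
wrist_force: [0.9, -0.9, 1.1]
finger_gap: 1.7
```

Run:
```python
from h import *
im,C=snap("w29")
a=read_camera("scene")[:,:,::-1];b=read_camera("side")[:,:,::-1]
cv2.imwrite("pics/scene1.png",a);cv2.imwrite("pics/side1.png",b)
```

```text
58.8833 [475.3 -12.  160.6] gap 1.7 yaw 86.94 F [ 0.9 -0.9  1.1]
```

View pics/w29.png

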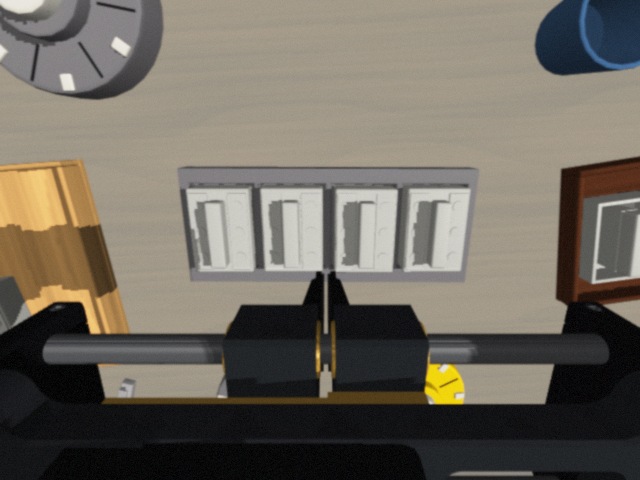

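View pics/scene1.png

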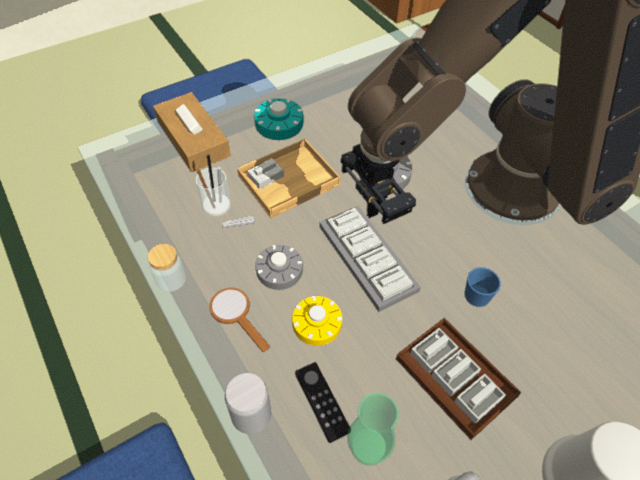

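View pics/side1.png

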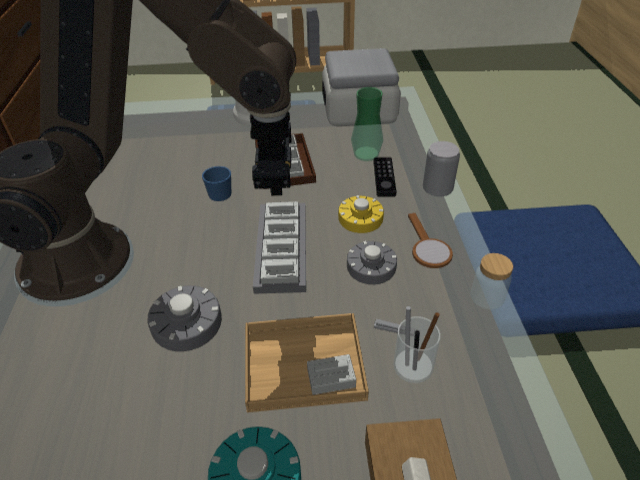

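Request:
apply_moves --targets '[{"travel":[0,-0.08,-0.02],"rotation":[0,0,0],"fingers":-1},{"travel":[0,-0.17,-0.05],"rotation":[0,0,0],"fingers":-1},{"travel":[0,-0.27,-0.08],"rotation":[0,0,0],"fingers":-1},{"travel":[0,-0.37,-0.11],"rotation":[0,0,0],"fingers":-1},{"travel":[0,-0.47,-0.14],"rotation":[0,0,0],"fingers":-1},{"travel":[0,-0.57,-0.17],"rotation":[0,0,0],"fingers":-1},{"travel":[0,-0.67,-0.2],"rotation":[0,0,0],"fingers":-1},{"travel":[0,-0.77,-0.22],"rotation":[0,0,0],"fingers":-1}]'

```text
clock: 59.7
position: [552.6, -36.7, 160.7]
eef_rot: [-0.487, 0.513, 0.487, 0.513]
wrist_force: [0.6, -0.9, 0.4]
finger_gap: 0.5
```

Request:
apply_moves --targets '[{"travel":[0,-0.09,-0.02],"rotation":[0,0,0],"fingers":-1},{"travel":[0,-0.18,-0.05],"rotation":[0,0,0],"fingers":-1},{"travel":[0,-0.27,-0.08],"rotation":[0,0,0],"fingers":-1},{"travel":[0,-0.37,-0.11],"rotation":[0,0,0],"fingers":-1},{"travel":[0,-0.47,-0.14],"rotation":[0,0,0],"fingers":-1},{"travel":[0,-0.57,-0.17],"rotation":[0,0,0],"fingers":-1},{"travel":[0,-0.67,-0.2],"rotation":[0,0,0],"fingers":-1},{"travel":[0,-0.77,-0.22],"rotation":[0,0,0],"fingers":-1}]'

```text
clock: 60.37
position: [628.1, -62.8, 160.8]
eef_rot: [-0.487, 0.513, 0.487, 0.513]
wrist_force: [-0.1, -0.2, 0.1]
finger_gap: -0.0
```

Request:
apply_moves --targets '[{"travel":[0,-0.09,-0.02],"rotation":[0,0,0],"fingers":-1},{"travel":[0,-0.18,-0.05],"rotation":[0,0,0],"fingers":-1},{"travel":[0,-0.28,-0.08],"rotation":[0,0,0],"fingers":-1},{"travel":[0,-0.38,-0.11],"rotation":[0,0,0],"fingers":-1},{"travel":[0,-0.5,-0.14],"rotation":[0,0,0],"fingers":-1},{"travel":[0,-0.62,-0.17],"rotation":[0,0,0],"fingers":-1},{"travel":[0,-0.72,-0.2],"rotation":[0,0,0],"fingers":-1},{"travel":[0,-0.76,-0.22],"rotation":[0,0,0],"fingers":-1}]'

```text
clock: 61.03
position: [703.2, -88.7, 160.5]
eef_rot: [-0.487, 0.513, 0.487, 0.513]
wrist_force: [0.4, 0.4, 0.5]
finger_gap: 0.4
```

Run:
```python
from h import *
im,C=snap("w30")
A=cam("scene");B=cam("side")
a=cv2.imread("pics/scene1.png");b=cv2.imread("pics/side1.png")
def P(C): return C[0]@np.c_[C[1],C[2]]
def blob(i,box,lo=185):
    x0,y0,x1,y1=box;m=(i[y0:y1,x0:x1].min(2)>lo).astype(np.uint8)
    n,l,st,ce=cv2.connectedComponentsWithStats(m);k=1+np.argmax(st[1:,4]);print(st[k]);return ce[k]+[x0,y0]
pa=blob(a,(262,245,296,280));pb=blob(b,(355,240,390,265),150);print(pa,pb)
X=cv2.triangulatePoints(P(A),P(B),pa.reshape(2,1),pb.reshape(2,1));print((X[:3]/X[3]).ravel())
```

```text
61.0333 [703.2 -88.7 160.5] gap 0.4 yaw 86.99 F [0.4 0.4 0.5]
[  9   7  15  14 162]
[ 10   5  15  11 128]
[278.41358025 258.33333333] [371.8828125 249.9453125]
[673.34521462 -89.26829337  48.6315697 ]
```

View pics/w30.png

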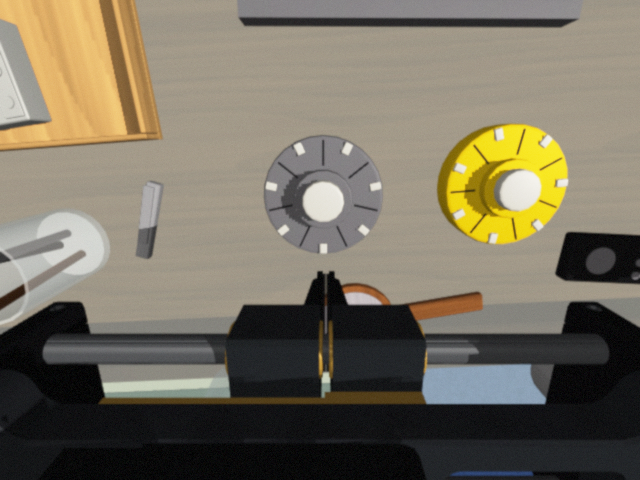

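Run:
```python
from h import *
im,C=load("w30")
for z in (40,45,50): print(z,ray(C,[(323.5,202.5),(302,203),(345,203)],z).round(1).tolist())
print(ray(C,[(264,195),(382,195),(323,136),(323,254)],30).round(1).tolist())
```

```text
40 [[676.7, -88.9, 40.0], [676.2, -107.8, 40.0], [678.2, -69.9, 40.0]]
45 [[675.8, -88.8, 45.0], [675.3, -107.4, 45.0], [677.2, -70.2, 45.0]]
50 [[674.9, -88.7, 50.0], [674.3, -107.0, 50.0], [676.3, -70.4, 50.0]]
[[668.9, -142.5, 30.0], [674.6, -35.7, 30.0], [620.7, -86.3, 30.0], [728.3, -92.2, 30.0]]
```

Request:
apply_moves --targets '[{"travel":[0,0.06,0],"rotation":[0,0,0],"fingers":-1},{"travel":[0.05,0.14,-0.01],"rotation":[0,0,0],"fingers":-1},{"travel":[0.18,0.22,-0.018],"rotation":[0,0,0],"fingers":-1},{"travel":[0.35,0.27,-0.018],"rotation":[0,0,0],"fingers":-1},{"travel":[0.55,0.281,-0.018],"rotation":[0,0,0],"fingers":-1},{"travel":[0.75,0.281,-0.018],"rotation":[0,0,0],"fingers":-1},{"travel":[0.88,0.281,-0.018],"rotation":[0,0,0],"fingers":-1},{"travel":[0.95,0.281,-0.018],"rotation":[0,0,0],"fingers":-1}]'

```text
clock: 61.75
position: [672.7, -88.3, 64.3]
eef_rot: [-0.486, 0.513, 0.487, 0.513]
wrist_force: [0.3, -0.1, -0.5]
finger_gap: 0.6
```

Request:
apply_moves --targets '[{"travel":[0.02,0,0],"rotation":[0,0,0],"fingers":-1},{"travel":[0.04,0,0],"rotation":[0,0,0],"fingers":-1},{"travel":[0.06,0,0],"rotation":[0,0,0],"fingers":-1},{"travel":[0.08,0,0],"rotation":[0,0,0],"fingers":-1},{"travel":[0.1,0,0],"rotation":[0,0,0],"fingers":-1},{"travel":[0.12,0,0],"rotation":[0,0,0],"fingers":-1},{"travel":[0.13,0,0],"rotation":[0,0,0],"fingers":-1},{"travel":[0.13,0,0],"rotation":[0,0,0],"fingers":-1}]'

```text
clock: 62.42
position: [673.8, -88.5, 52.7]
eef_rot: [-0.487, 0.513, 0.487, 0.513]
wrist_force: [0.1, -0.4, -1.2]
finger_gap: 0.5
```

Run:
```python
from h import *
im,C=snap("w31")
b=read_camera("side")[:,:,::-1]
cv2.imwrite("pics/side2.png",cv2.resize(b[170:310,290:470],None,fx=4,fy=4,interpolation=2))
```

```text
62.4167 [673.8 -88.5  52.7] gap 0.5 yaw 86.99 F [ 0.1 -0.4 -1.2]
```

View pics/w31.png

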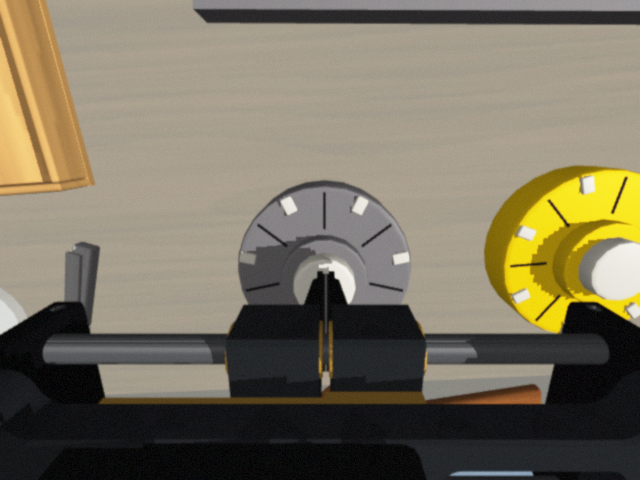

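View pics/side2.png

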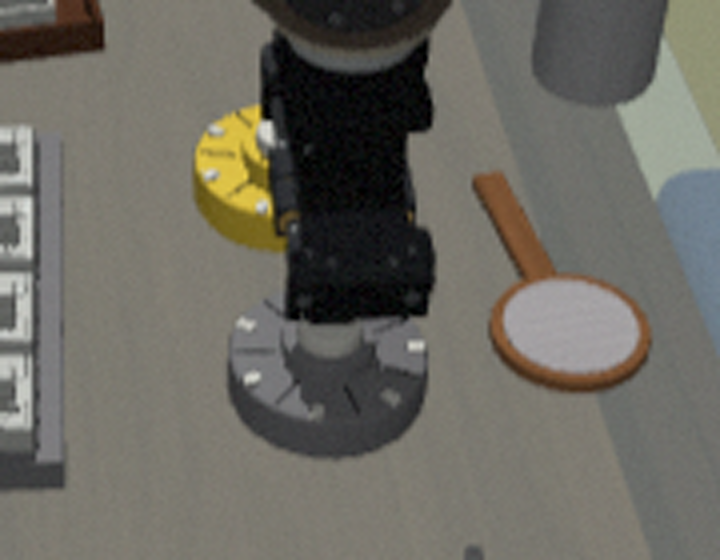

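Request:
apply_moves --targets '[{"travel":[0.01,0,0],"rotation":[0,0,0],"fingers":-1},{"travel":[0.02,0,0],"rotation":[0,0,0],"fingers":-1},{"travel":[0.03,0,0],"rotation":[0,0,0],"fingers":-1},{"travel":[0.04,0,0],"rotation":[0,0,0],"fingers":-1},{"travel":[0.05,0,0],"rotation":[0,0,0],"fingers":-1},{"travel":[0.05,0,0],"rotation":[0,0,0],"fingers":-1},{"travel":[0.05,0,0],"rotation":[0,0,0],"fingers":-1},{"travel":[0.05,0,0],"rotation":[0,0,0],"fingers":-1}]'

```text
clock: 63.18
position: [674.0, -88.6, 48.0]
eef_rot: [-0.487, 0.513, 0.487, 0.513]
wrist_force: [0.3, -0.4, 3.7]
finger_gap: 0.7
```

Request:
apply_moves --targets '[{"travel":[0.01,0,0],"rotation":[0,0,0],"fingers":-1},{"travel":[0.02,0,0],"rotation":[0,0,0],"fingers":-1},{"travel":[0.03,0,0],"rotation":[0,0,0],"fingers":-1},{"travel":[0.03,0,0],"rotation":[0,0,0],"fingers":-1},{"travel":[0.03,0,0],"rotation":[0,0,0],"fingers":-1},{"travel":[0.03,0,0],"rotation":[0,0,0],"fingers":-1},{"travel":[0.03,0,0],"rotation":[0,0,0],"fingers":-1},{"travel":[0.03,0,0],"rotation":[0,0,0],"fingers":-1}]'

```text
clock: 63.85
position: [674.1, -88.6, 46.2]
eef_rot: [-0.487, 0.513, 0.486, 0.513]
wrist_force: [-3.6, 1.3, 15.2]
finger_gap: 0.6
```

Request:
apply_moves --targets '[{"travel":[0.005,0,0],"rotation":[0,0,0],"fingers":-1},{"travel":[0.01,0,0],"rotation":[0,0,0],"fingers":-1},{"travel":[0.01,0,0],"rotation":[0,0,0],"fingers":-1},{"travel":[0.01,0,0],"rotation":[0,0,0],"fingers":-1},{"travel":[0.01,0,0],"rotation":[0,0,0],"fingers":-1},{"travel":[0.01,0,0],"rotation":[0,0,0],"fingers":-1},{"travel":[0.01,0,0],"rotation":[0,0,0],"fingers":-1},{"travel":[0.01,0,0],"rotation":[0,0,0],"fingers":-1}]'

```text
clock: 64.52
position: [674.1, -88.6, 46.0]
eef_rot: [-0.487, 0.513, 0.486, 0.513]
wrist_force: [-6.0, 1.5, 23.0]
finger_gap: 0.5
```

Run:
```python
from h import *
im,C=snap("w32")
b=read_camera("side")[:,:,::-1]
cv2.imwrite("pics/side3.png",cv2.resize(b[170:310,290:470],None,fx=4,fy=4,interpolation=2))
```

```text
64.5167 [674.1 -88.6  46. ] gap 0.5 yaw 87.0 F [-6.   1.5 23. ]
```

View pics/side3.png

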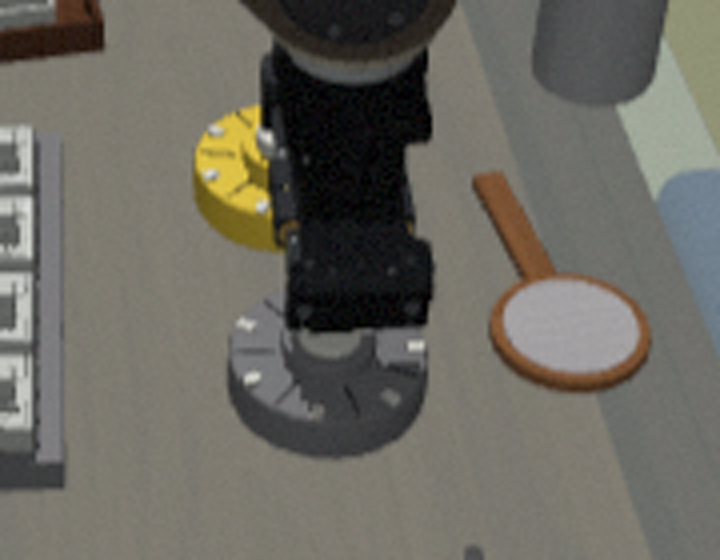

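Request:
apply_moves --targets '[{"travel":[-0.03,0,0],"rotation":[0,0,0],"fingers":-1},{"travel":[-0.08,0,0],"rotation":[0,0,0],"fingers":-1},{"travel":[-0.16,0,0],"rotation":[0,0,0],"fingers":-1},{"travel":[-0.3,0,0],"rotation":[0,0,0],"fingers":-1},{"travel":[-0.46,0,0],"rotation":[0,0,0],"fingers":-1},{"travel":[-0.64,0,0],"rotation":[0,0,0],"fingers":-1},{"travel":[-0.82,0,0],"rotation":[0,0,0],"fingers":-1},{"travel":[-1.0,0,0],"rotation":[0,0,0],"fingers":-1}]'

```text
clock: 65.28
position: [673.4, -88.5, 144.4]
eef_rot: [-0.486, 0.513, 0.487, 0.513]
wrist_force: [0.2, -0.5, -0.3]
finger_gap: 0.4
```

Request:
apply_moves --targets '[{"travel":[-0.05,0,0],"rotation":[0,0,0],"fingers":-1},{"travel":[-0.1,0,0],"rotation":[0,0,0],"fingers":-1},{"travel":[-0.15,0,0],"rotation":[0,0,0],"fingers":-1},{"travel":[-0.2,0,0],"rotation":[0,0,0],"fingers":-1},{"travel":[-0.2,0,0],"rotation":[0,0,0],"fingers":-1},{"travel":[-0.2,0,0],"rotation":[0,0,0],"fingers":-1},{"travel":[-0.2,0,0],"rotation":[0,0,0],"fingers":-1},{"travel":[-0.2,0,0],"rotation":[0,0,0],"fingers":-1}]'

```text
clock: 65.95
position: [673.7, -88.5, 163.2]
eef_rot: [-0.486, 0.513, 0.487, 0.513]
wrist_force: [0.8, 0.0, -0.3]
finger_gap: 0.3
```

Run:
```python
from h import *
im,C=snap("w33")
a=read_camera("scene")[:,:,::-1];b=read_camera("side")[:,:,::-1]
z=np.hstack([cv2.resize(a[190:440,310:530],(396,450),interpolation=2),cv2.resize(b[130:300,230:400],(396,450),interpolation=2)])
cv2.imwrite("pics/fin.png",z); cv2.imwrite("pics/fs.png",a)
```

```text
65.95 [673.7 -88.5 163.2] gap 0.3 yaw 86.99 F [ 0.8  0.  -0.3]
```

View pics/fin.png

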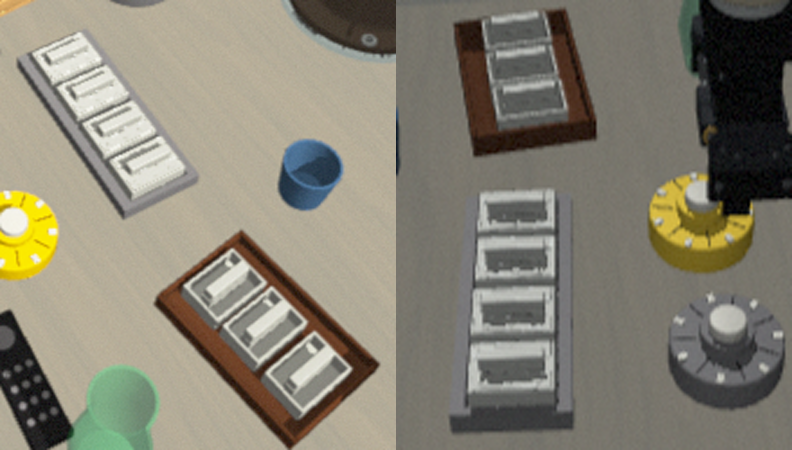

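View pics/fs.png

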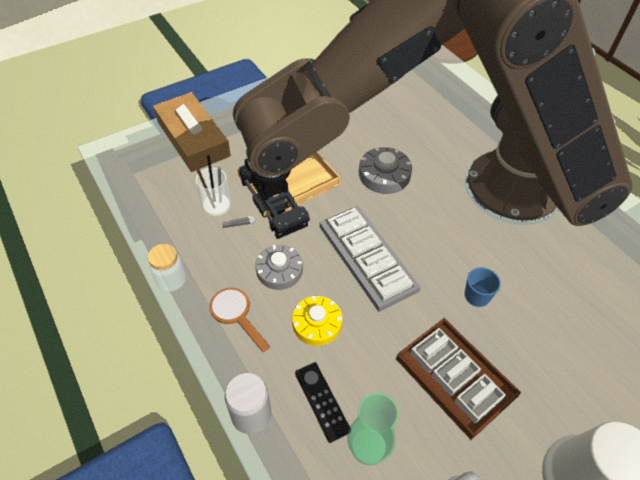

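All four pockets hold lidded cassettes, the three spent ones lie flat in the tray, the bystanders have not moved and the robot is clear of everything.

```bash
python3 -c "
from rig import *
print(finish_job())"
```

```text
the job is handed in; nothing more can be done
None
```

The job is done and handed in at about 66 s of the 210 s allowed.

- **Spent cassettes:** I moved the three from pockets 1, 2 and 4 to the dark tray. The last pictures show them flat, side by side inside the tray.
- **Full cassettes:** I seated three from the basket in pockets 1, 2 and 4. Each went in with less than 2 N of wrist force and ended level with its neighbours. I left the full one in pocket 3 alone, and the spare is still in the basket.
- **Organizer button:** I pressed the button on the smaller grey organizer last. It met a hard stop at 46 mm with 23 N on the wrist, then sprang back up. I took the hard stop to mean fully down, as the button's own position can't be read.
- **Bystanders and faults:** None of the bystanders in view had moved in the last pictures. I saw no grip slip and no cassette knocked aside.

Known lengths came out about 2–5% short in the wrist-camera measurements. I therefore set the seating positions from where the gripper had picked up the spent cassettes, which agreed with the measured dock centre to within about 1 mm.

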